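# Tip the cleaned bones out of the tilting pan into the specimen tray

### The job

Stand the small card tray lengthwise on the rubber pad in front of the tipping pan's lip, then take the pan by its handle bar and tip it to the 45-degree line, no steeper than 55, so that the finger bone and the molar both slide down into the tray. Then bring the pan back fully level on its stops and let go; do not touch the fragile bones with the gripper, and leave the other things on the desk where they are.

Things in the scene. Friction and masses are not known exactly. Their poses are not given: they have to be found in the camera images.
- tray_center (a point): small open specimen tray of grey-green card, loose, 20 to 35 g, 70 mm (its x) by 95 mm (its y) by 22 mm high, walls and floor 2 mm thick; the point is its centre, half-way up (11 mm above its underside). x lies across its width, y along its length, z up. It can be gripped from above across its 70 mm width.
- tray_spot (a point): centre of the black rubber pad (100 by 76 mm, flush in the stand's grey apron, 5 mm above the desk) where the tray belongs, its 95 mm length along the pad's length. x axis: level, along the pad's length, in the pouring direction, away from the pan; z up. The stand is fixed to the desk. Tray centred here, its near wall stands under the tipped lip. Keep 20 mm off the level lip when placing.
- pan (a joint): tilt of the aluminium pan about its hinge, rad: 0 = level on its two rubber stops; grows as the lip goes down and the handle goes up; 0.785 = the 45-degree line of the dial on the stand's side; hard stop at 1.13. Hinge friction holds the pan where it is left (about 1 to 4 N at the handle to move it). The bones start to slide somewhere between 25 and 40 degrees.
- pan_handle (a point): centre of the pan's handle bar: black round sleeve 13 mm thick, 50 mm long, parallel to the hinge, 31 mm free to the pan's rear wall. At tilt 0 it lies 113 mm behind and 72 mm above the hinge axis; at 45 degrees 29 mm behind and 131 mm above the axis. Pinched from above across the bar, it turns in a gripper that stays upright. Its y axis lies along the bar.
- phalanx_center (a point): brown finger bone, 21x51x16 mm (51 along its y), lying lengthwise in the pan at the start, nearer the right-hand wall seen in the pouring direction; the point is its centre
- molar_center (a point): small brown fossil molar, 20x27x20 mm, lying in the pan beside the finger bone at the start; the point is its centre
- vial: bystander: capped glass vial of sieved grains, 23 mm thick, 58 mm tall, standing; origin at its foot
- putty: bystander: small round tin, 62 mm across, 26 mm high; origin at its foot
- brush: bystander: round paint brush, 197 mm long, 11 mm thick, lying on the desk; origin under its middle
- tweezers: bystander: fine steel tweezers, 122 mm long, lying on the desk; origin under their middle
- tape: bystander: roll of masking tape, 84 mm across, 19 mm high, lying flat; origin under its centre
- loupe: bystander: folding loupe, 67 mm long, 14 mm high, lying on the desk; origin under its middle
- pan_hinge (a point): middle of the pan's hinge axis, 40 mm above the desk, 104 mm from the tray spot; x points level in the pouring direction, y lies along the hinge axis, z up; fixed. Level, the pan reaches from 75 mm behind the axis to its lip 45 mm in front; floor 50 mm and rim 76 mm above the axis, 61 mm wide. At 45 degrees the lip is 67 mm in front of the axis and 4 mm above it.

How it is judged:
By the outcome, as a careful person would: the job done as asked, in the order asked, and still so for the second after the job is handed in, with the robot touching nothing.
It also fails if it takes over 64 s, if anything falls off the work surface, if the arm or the gripper's body presses on something with over 40 N, if the wrist force passes 120 N, or if a joint passes its speed limit or range.

### The arm

A 6-joint arm with a two-finger parallel gripper is mounted at the origin on a cart in front of the work surface, level with it; the furniture and walls round the work are solid. World frame = base frame: x ahead of the robot, y to its left, z up, the work surface at z = 0. Lengths are in mm, angles in rad, forces in N, time in s.
With the tool pointing down it reaches from about 300 to 1000 mm from the base axis. Payload 5.1 kg.
Tool frame: the origin (TCP) lies midway between the tips of the shut fingers; the grasp point (between the pads) lies 19 mm behind it; z points along the fingers, y is the direction in which the jaws open and shut (so a half turn about z gives the same grasp; the last joint's range is limited). The gripper opens to 95 mm and grips with 3 to 60 N. Pads are 20 mm wide; open, the fingers measure 119 mm over their backs; the gripper's body (75 mm by 180 mm) begins 59 mm behind the grasp point.
Start: joints at [1.219, 0.124, 1.65, -0, 1.367, -0.083], TCP at [172.645, 626.64, 214.656] pointing down, gripper open.
Joint ranges: [-2.61, 2.61], [-1.02, 2.33], [0.03, 2.71], [-1.35, 4.49], [0.32, 2.68], [-2.91, 2.91]. Speed limits (rad/s): [2.57, 2.57, 3.14, 3.14, 3.14, 3.14].

### API

Orientations are given as a rotation vector (axis times angle).
In Python, from rig import get_state, get_image, close_job gives the robot as it stands.
- The arm moves only by the shell command python3 -m creep 'ROWS' [FORCE]. ROWS is JSON, a list of rows, each an object with "jaw": the opening, from -1 (shut) to 1 (fully open); "delta_pos": the shift along the tool's x, y, z in mm, a list of three; "twist": the turn about the tool's z in degrees. In form: [{"jaw": jaw, "delta_pos": [x, y, z], "twist": twist}, ...]. A call has 1 to 8 rows; each row shifts and turns the commanded pose from where the row before left it, along the tool's axes as they then stand; what a row does not reach is not made up. A row lasts 1/10 s, in which the tool goes at most 50 mm and 8.59 degrees, less where a joint would pass 70% of its speed; a pose out of reach is approached as far as the arm can. A call with a gripper value outside its range is refused whole. The fingers move at their own pace and stop on an object; FORCE is the grip in N (left out, the last holds). Time passes only in rows, so rows that do not move let the fingers close. It gives the time, the measured TCP pose, the force and the opening at its end, in the units of the state.
- get_state(): the state, without advancing time (a new reading comes with each control period).
- get_image(name): name is "side" or "top"; returns a dict with "color" (480x640x3 uint8, red, green, blue), "depth" (480x640 float32, mm along the optical axis (not along the pixel's ray), 0 where there is no reading), "mtx" (3x3 intrinsics, pixels), "camera_from_world" (4x4, takes a point from world to camera coordinates). Camera axes: x right, y down, z forward; pixel columns grow to the right and rows downward; lengths in mm; the calibration is good to about 2 mm. A picture is of the moment at which its call begins.
- close_job(): hands the job in, once; it reports no verdict.
The state is a dict: "t": time; "qpos": joint angles; "qd": joint speeds; "joint_efforts": joint torques, N m; "tcp_pos": TCP position; "eef_rot": TCP orientation; "ft_force": force on the tool from outside, world axes, zero at the start; "wrist_torque": the same for the moment, N m; "finger_gap": finger opening in mm.
Only numpy, scipy, OpenCV 4.12 (cv2) and the standard library are available. Lean on these libraries where they do the work, as an engineer would, in place of code of your own. Each camera call takes 0.05 s, during which the arm holds its last target.

## Working session

There is one attempt and no reset: what is moved stays moved. The work goes in short steps, Python scripts to look and compute and a shell command to move; the robot and the scene stay as the last step left them, time stands still between calls to the robot, and variables do not carry over. Pictures are saved under pics/ and viewed, and the job is handed in when it is done.

```bash
ls; mkdir -p pics
python3 - <<'E'
from rig import *
import cv2,numpy as np
s=get_state();print({k:np.round(v,3).tolist() for k,v in s.items()})
for n in("top","side"):
    d=get_image(n);cv2.imwrite(f"pics/{n}0.png",d["color"][:,:,::-1]);np.savez(f"{n}0.npz",**d);print(n,d["mtx"],d["camera_from_world"].round(3))
E
```

```text
pics
{'t': 0.0, 'qpos': [1.219, 0.124, 1.652, 0.0, 1.368, -0.083], 'qd': [-0.0, -0.001, 0.001, -0.001, 0.001, -0.002], 'joint_efforts': [0.003, -41.761, -35.993, 0.078, 0.049, -0.0], 'tcp_pos': [172.427, 626.051, 213.409], 'eef_rot': [-0.421, -3.113, 0.003], 'ft_force': [-0.468, 0.229, 0.638], 'wrist_torque': [0.067, -0.042, 0.038], 'finger_gap': 95.131}
top [[452.34527089   0.         321.2877593 ]
 [  0.         452.34527089 243.59075718]
 [  0.           0.           1.        ]] [[ 1.10000e-02 -1.00000e+00  2.90000e-02 -1.44503e+02]
 [-9.93000e-01 -1.40000e-02 -1.14000e-01  5.76199e+02]
 [ 1.15000e-01 -2.80000e-02 -9.93000e-01  8.84057e+02]
 [ 0.00000e+00  0.00000e+00  0.00000e+00  1.00000e+00]]
side [[567.44142707   0.         303.36729024]
 [  0.         567.44142707 241.73319678]
 [  0.           0.           1.        ]] [[ 8.680000e-01 -4.970000e-01  0.000000e+00 -5.321310e+02]
 [-2.490000e-01 -4.340000e-01 -8.660000e-01  1.619190e+02]
 [ 4.310000e-01  7.510000e-01 -5.000000e-01  1.168901e+03]
 [ 0.000000e+00  0.000000e+00  0.000000e+00  1.000000e+00]]
```

View pics/top0.png

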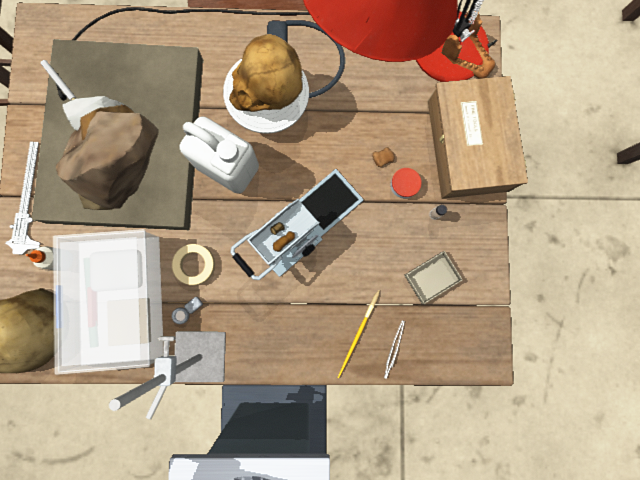

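View pics/side0.png

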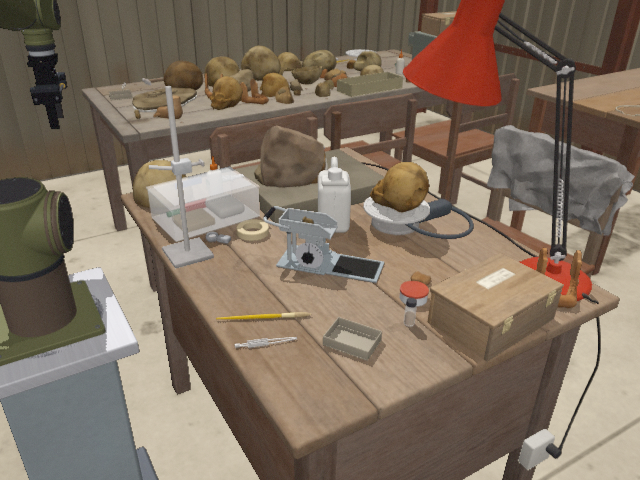

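The top view shows the tray near (435,278), the pad near (332,200), the handle bar near (243,264) and the bones near (285,238). The arm is out of the top view, so nothing is hidden. Next I measure these points.

```bash
cat > h.py <<'E'
import cv2,numpy as np
from rig import *
def ray(d,uv,z):
    K=d["mtx"];T=d["camera_from_world"];R=T[:3,:3];t=T[:3,3]
    c=-R.T@t
    uv=np.atleast_2d(uv).astype(float)
    r=(R.T@np.linalg.inv(K)@np.c_[uv,np.ones(len(uv))].T).T
    return c+r*((z-c[2])/r[:,2])[:,None]
def cloud(d):
    K=d["mtx"];T=d["camera_from_world"];R=T[:3,:3];t=T[:3,3]
    v,u=np.mgrid[:480,:640];z=d["depth"]
    p=np.stack([(u-K[0,2])/K[0,0]*z,(v-K[1,2])/K[1,1]*z,z],-1)
    return (p-t)@R
def proj(d,P):
    T=d["camera_from_world"];p=np.atleast_2d(P)@T[:3,:3].T+T[:3,3];q=p@d["mtx"].T
    return q[:,:2]/q[:,2:]
def rect(m,d,z):
    cs,_=cv2.findContours(m.astype(np.uint8),cv2.RETR_EXTERNAL,cv2.CHAIN_APPROX_NONE)
    c=max(cs,key=cv2.contourArea)[:,0]
    P=ray(d,c,z)[:,:2].astype(np.float32)
    return c,P,cv2.minAreaRect(P)
E
python3 - <<'E'
from h import *
d=dict(np.load("top0.npz"));C=cloud(d);im=d["color"].astype(int);hsv=cv2.cvtColor(d["color"],cv2.COLOR_RGB2HSV)
cv2.imwrite("pics/crop0.png",cv2.resize(d["color"][160:310,220:470,::-1],None,fx=3.2,fy=3.2,interpolation=cv2.INTER_NEAREST))
v,u=np.mgrid[:480,:640]
print("desk z",np.median(C[330:370,250:320,2]),C[300:320,450:490,2].mean())
# pad
m=(hsv[...,2]<70)&(u>295)&(u<370)&(v>165)&(v<235)&(C[...,2]<25)
m=cv2.morphologyEx(m.astype(np.uint8),cv2.MORPH_OPEN,np.ones((3,3)))
c,P,r=rect(m,d,5);print("pad",r,np.median(C[m>0][:,2]))
# tray: by height
m=(C[...,2]>8)&(C[...,2]<35)&(u>395)&(u<475)&(v>240)&(v<312)
c,P,r=rect(m,d,22);print("tray top",r,np.percentile(C[m][:,2],[5,50,95]))
# handle
m=(hsv[...,2]<70)&(u>225)&(u<262)&(v>240)&(v<285)
m=cv2.morphologyEx(m.astype(np.uint8),cv2.MORPH_OPEN,np.ones((3,3)))
c,P,r=rect(m,d,112);print("handle",r,np.median(C[m>0],axis=0),m.sum())
E
```

```text
desk z 1.2732220141608763 -7.046948858649865
pad ((672.9805297851562, -153.6188201904297), (74.4534912109375, 96.53253936767578), 41.69455337524414) 7.452430571516159
tray top ((513.6236572265625, -369.005615234375), (71.14036560058594, 98.62432098388672), 31.749492645263672) [ 9.43858315 20.24029771 25.41144968]
handle ((528.2637329101562, 9.067112922668457), (48.71931457519531, 11.462301254272461), 41.73887252807617) [527.04159398   7.75536544 119.06503686] 160
```

View pics/crop0.png

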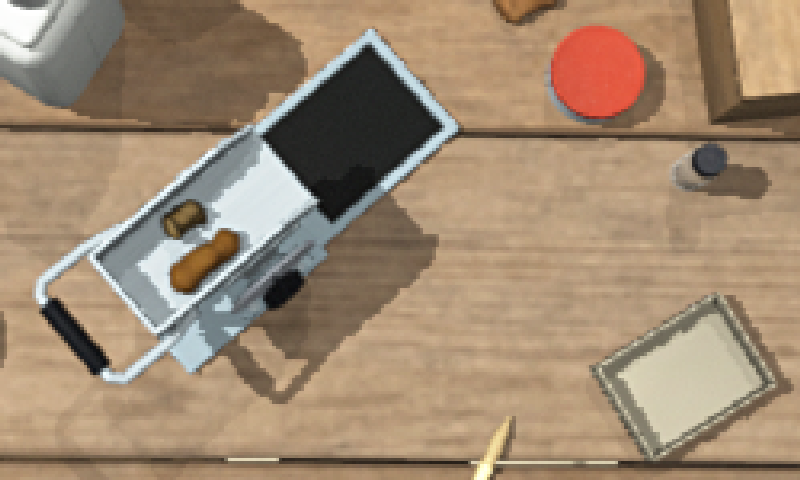

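The measurements agree with each other. Handle to pad is 218 mm (217 expected), the pad direction is −48.3°, and the tray measures 71×98 mm. The retort stand at top (165,370) may be in the arm's way, so I check heights along the route.

Run:
```python
from h import *
d=dict(np.load("top0.npz"));C=cloud(d);s=dict(np.load("side0.npz"));S=cloud(s)
v,u=np.mgrid[:480,:640]
m=(u>100)&(u<230)&(v>325)&(v<420)&(C[...,2]>100)&(d["depth"]>0)
P=C[m];o=np.argsort(P[:,2]);print("rod top view",P[o[::max(1,len(o)//12)]].round().tolist())
m=(u>150)&(u<205)&(v>85)&(v<245)&(s["depth"]>0)&(S[...,0]<600)
P=S[m];o=np.argsort(P[:,2]);print("rod side",P[o[::max(1,len(o)//12)]].round().tolist(),P[o[-1]])
for n,a in(("jug",(185,260,118,190)),("skull",(225,310,30,130)),("lamp",(300,470,0,65)),("box",(430,525,75,195)),("knob",(300,320,240,262)),("bottlecase",(55,160,230,370))):
    k=(u>=a[0])&(u<a[1])&(v>=a[2])&(v<a[3])&(d["depth"]>0);Q=C[k];i=Q[:,2].argmax();print(n,np.percentile(Q[:,2],98).round(),Q[i].round())
Q=C[(C[...,2]>250)&(d["depth"]>0)];print(len(Q),Q.min(0),Q.max(0))
# rim of pan
k=(u>255)&(u<325)&(v>195)&(v<265);print("pan z pct",np.percentile(C[k][:,2],[5,50,90,97]))
print("proj handle z112 in side",proj(s,[[528.3,9.1,112]]),"hinge",proj(s,[[603.4,-75.3,40]]),"spot",proj(s,[[672,-152.7,5]]),"tray",proj(s,[[513.6,-369,11]]))
```

```text
rod top view [[358.0, 256.0, 100.0], [378.0, 96.0, 221.0], [394.0, 102.0, 234.0], [404.0, 94.0, 237.0], [317.0, 110.0, 239.0], [349.0, 92.0, 244.0], [373.0, 108.0, 246.0], [370.0, 106.0, 247.0], [347.0, 99.0, 279.0], [351.0, 100.0, 331.0], [349.0, 99.0, 372.0], [352.0, 100.0, 406.0], [354.0, 104.0, 415.0]]
rod side [[594.0, 1116.0, -132.0], [408.0, 187.0, -3.0], [596.0, 1242.0, 1.0], [331.0, 300.0, 15.0], [378.0, 187.0, 43.0], [400.0, 183.0, 68.0], [374.0, 409.0, 85.0], [364.0, 338.0, 93.0], [481.0, 344.0, 95.0], [416.0, 253.0, 97.0], [351.0, 103.0, 205.0], [343.0, 100.0, 249.0], [342.0, 105.0, 413.0]] [347.30113616 101.90596889 412.87169177]
jug 179.0 [758.  85. 184.]
skull 179.0 [903. -34. 185.]
lamp 487.0 [ 793. -200.  492.]
box 91.0 [ 911. -475.   93.]
knob 75.0 [576. -95.  90.]
bottlecase 100.0 [366. 111. 248.]
7901 [ 342.00739288 -298.40096055  250.49424299] [840.84987198 111.38416029 492.43053501]
pan z pct [ -0.3867921   56.3512517  105.7787319  118.76913275]
proj handle z112 in side [[270.38194131 212.08752801]] hinge [[315.4506203 245.8964998]] spot [[357.01341617 265.75296565]] tray [[353.05153086 336.46497863]]
```

```bash
python3 -m creep '[{"jaw":1,"delta_pos":[0,0,-25],"twist":8.57},{"jaw":1,"delta_pos":[0,0,-25],"twist":8.57},{"jaw":1,"delta_pos":[0,0,-25],"twist":8.57},{"jaw":1,"delta_pos":[0,0,-25],"twist":8.57},{"jaw":1,"delta_pos":[0,0,0],"twist":8.57}]' 8
cat > to.py <<'E'
# usage: to.py x y z -> deltas in tool axes, steps of n
import sys
from h import *
from scipy.spatial.transform import Rotation as Ro
s=get_state();R=Ro.from_rotvec(s["eef_rot"]).as_matrix()
p=np.array(s["tcp_pos"]);yaw=np.degrees(np.arctan2(R[1,1],R[0,1]))
print("t",s["t"],"p",p.round(1),"yawY",yaw.round(2),"tilt",R[:,2].round(3),"gap",round(float(s["finger_gap"]),1),"F",np.round(s["ft_force"],1),"q",np.round(s["qpos"],2))
a=list(map(float,sys.argv[1:]))
for i in range(0,len(a),3):
    w=np.array(a[i:i+3]);dl=R.T@(w-p);print(w,"delta",dl.round(1),"norm",np.linalg.norm(dl).round(1));p=w
E
python3 to.py 440 420 330 620 100 330 600 -200 330 517.8 -375.8 250
python3 - <<'E'
from h import *
d=dict(np.load("top0.npz"));C=cloud(d)
h=cv2.cvtColor(d["color"],cv2.COLOR_RGB2HSV);m=(C[...,2]>250)&(C[...,0]>500)
Q=C[m];print(Q.min(0),Q[Q[:,0].argmin()])
E
```

```text
t: 0.6
tcp_pos: [173.1, 628.0, 319.5]
eef_rot: [-1.537, -2.739, -0.011]
ft_force: [-0.1, -0.0, 0.9]
finger_gap: 95.0
t 0.6 p [173.1 628.  319.5] yawY 31.4 tilt [ 0.002  0.007 -1.   ] gap 95.0 F [-0.1 -0.   0.9] q [1.22 0.08 1.52 0.   1.53 0.67]
[440. 420. 330.] delta [-316.6  119.5  -11.3] norm 338.5
[620. 100. 330.] delta [-366.9  -13.1   -1.7] norm 367.2
[ 600. -200.  330.] delta [-245.6 -173.4   -2. ] norm 300.7
[ 517.8 -375.8  250. ] delta [-107.6 -162.2   78.6] norm 209.9
[ 752.21738026 -298.40096055  408.21505816] [ 752.21738026 -204.33103336  438.50843527]
```

```bash
python3 -m creep '[{"jaw":1,"delta_pos":[-45,17,-2],"twist":0},{"jaw":1,"delta_pos":[-45,17,-2],"twist":0},{"jaw":1,"delta_pos":[-45,17,-2],"twist":0},{"jaw":1,"delta_pos":[-45,17,-2],"twist":0},{"jaw":1,"delta_pos":[-45,17,-2],"twist":0},{"jaw":1,"delta_pos":[-45,17,-2],"twist":0},{"jaw":1,"delta_pos":[-46,17,0],"twist":0}]' && python3 -m creep '[{"jaw":1,"delta_pos":[-46,-2,0],"twist":0},{"jaw":1,"delta_pos":[-46,-2,0],"twist":0},{"jaw":1,"delta_pos":[-46,-2,0],"twist":0},{"jaw":1,"delta_pos":[-46,-2,0],"twist":0},{"jaw":1,"delta_pos":[-46,-2,0],"twist":0},{"jaw":1,"delta_pos":[-46,-2,0],"twist":0},{"jaw":1,"delta_pos":[-46,-2,0],"twist":0},{"jaw":1,"delta_pos":[-46,-2,0],"twist":0}]' && python3 to.py 600 -200 300 517.8 -375.8 150
```

```text
t: 1.3
tcp_pos: [441.3, 419.1, 326.5]
eef_rot: [-1.529, -2.744, 0.0]
ft_force: [0.7, 0.4, 0.1]
finger_gap: 94.9
t: 2.1
tcp_pos: [620.6, 97.4, 326.1]
eef_rot: [-1.529, -2.744, 0.001]
ft_force: [1.1, 1.0, 0.2]
finger_gap: 95.1
t 2.1 p [620.6  97.4 326.1] yawY 31.74 tilt [-0.001  0.    -1.   ] gap 95.1 F [1.1 1.  0.2] q [ 0.07  0.03  1.56  0.    1.55 -0.48]
[ 600. -200.  300.] delta [-242.1 -173.9   26.1] norm 299.2
[ 517.8 -375.8  150. ] delta [-106.3 -162.3  150.1] norm 245.3
```

```bash
python3 -m creep '[{"jaw":1,"delta_pos":[-35,-25,4],"twist":0},{"jaw":1,"delta_pos":[-35,-25,4],"twist":0},{"jaw":1,"delta_pos":[-35,-25,4],"twist":0},{"jaw":1,"delta_pos":[-35,-25,4],"twist":0},{"jaw":1,"delta_pos":[-35,-25,4],"twist":0},{"jaw":1,"delta_pos":[-35,-25,4],"twist":0},{"jaw":1,"delta_pos":[-32,-24,2],"twist":0}]' && python3 -m creep '[{"jaw":1,"delta_pos":[-18,-27,25],"twist":0},{"jaw":1,"delta_pos":[-18,-27,25],"twist":0},{"jaw":1,"delta_pos":[-18,-27,25],"twist":0},{"jaw":1,"delta_pos":[-18,-27,25],"twist":0},{"jaw":1,"delta_pos":[-18,-27,25],"twist":0},{"jaw":1,"delta_pos":[-17,-27,25],"twist":0},{"jaw":1,"delta_pos":[0,0,0],"twist":0}]' && python3 to.py 517.8 -375.8 5
python3 - <<'E'
from h import *
for n in("top","side"):
    d=get_image(n);np.savez(f"{n}1.npz",**d)
    u,v=proj(d,[[513.6,-369,20]])[0].astype(int);print(u,v)
    y=max(0,v-110);x=max(0,u-120);cv2.imwrite(f"pics/{n}1.png",cv2.resize(d["color"][y:y+170,x:x+220,::-1],None,fx=3,fy=3))
E
```

```text
t: 2.8
tcp_pos: [598.8, -199.9, 299.5]
eef_rot: [-1.529, -2.743, 0.0]
ft_force: [0.4, -0.2, 0.1]
finger_gap: 95.2
t: 3.5
tcp_pos: [514.0, -375.3, 145.0]
eef_rot: [-1.53, -2.733, -0.001]
ft_force: [0.6, 1.0, -0.8]
finger_gap: 95.0
t 3.5 p [ 514.  -375.3  145. ] yawY 31.52 tilt [-0.007  0.005 -1.   ] gap 95.0 F [ 0.6  1.  -0.8] q [-0.71  0.15  1.74 -0.    1.26 -1.26]
[ 517.8 -375.8    5. ] delta [ -3.6   3.5 140. ] norm 140.0
433 277
353 332
```

View pics/top1.png

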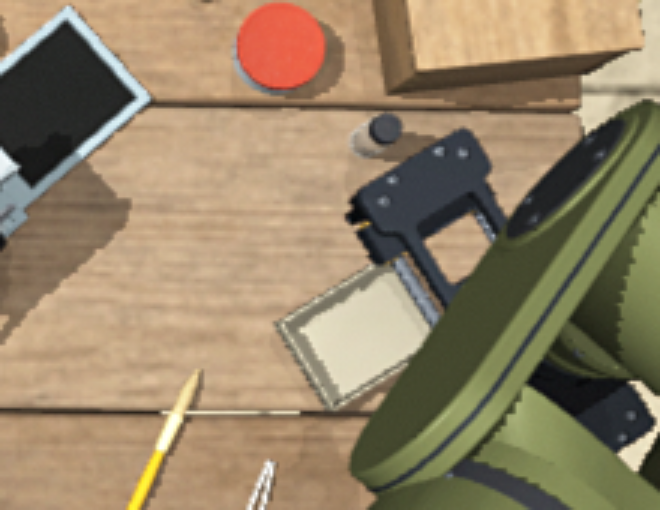

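View pics/side1.png

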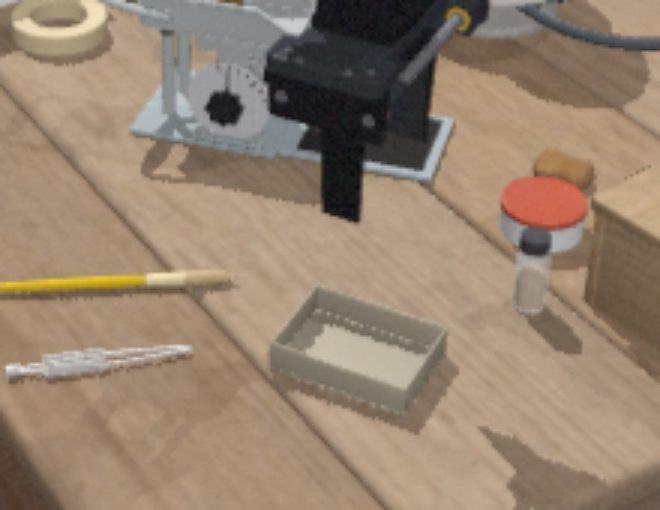

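```bash
python3 to.py 517.8 -375.8 5
python3 - <<'E'
from h import *
# refine tray from the side view: rim outline by height
s=dict(np.load("side0.npz"));S=cloud(s);m=(S[...,2]>13)&(S[...,2]<30)&(abs(S[...,0]-513)<70)&(abs(S[...,1]+369)<70)&(s["depth"]>0)
P=S[m];print(cv2.minAreaRect(P[:,:2].astype(np.float32)),m.sum())
d=dict(np.load("top0.npz"));C=cloud(d)
m=(C[...,2]>13)&(abs(C[...,0]-513)<70)&(abs(C[...,1]+369)<70);print(cv2.minAreaRect(C[m][:,:2].astype(np.float32)))
E
```

```text
t 3.6 p [ 517.3 -374.3  149.4] yawY 31.66 tilt [-0.002  0.002 -1.   ] gap 94.9 F [ 0.3 -1.2  0.3] q [-0.71  0.15  1.74  0.    1.26 -1.26]
[ 517.8 -375.8    5. ] delta [ -1.9  -0.3 144.4] norm 144.4
((509.9873352050781, -370.8434143066406), (77.53260803222656, 96.38655090332031), 32.29838562011719) 465
((513.8552856445312, -370.21209716796875), (70.35723876953125, 95.55934143066406), 31.636428833007812)
```

The side view shows the fingers above the tray, clear of the vial (foot at about (530,300) in the crop). The top view shows the tray corners undisturbed at (280,325), (335,408) and (400,260) in the crop. Both depth estimates agree with the tray centre to about 1–3 mm, so I descend.

```bash
python3 -m creep '[{"jaw":1,"delta_pos":[-1,0,35],"twist":0},{"jaw":1,"delta_pos":[0,0,35],"twist":0},{"jaw":1,"delta_pos":[0,0,30],"twist":0},{"jaw":1,"delta_pos":[0,0,25],"twist":0},{"jaw":1,"delta_pos":[0,0,12],"twist":0},{"jaw":1,"delta_pos":[0,0,7],"twist":0},{"jaw":1,"delta_pos":[0,0,0],"twist":0}]' && python3 -m creep '[{"jaw":-1,"delta_pos":[0,0,0],"twist":0},{"jaw":-1,"delta_pos":[0,0,0],"twist":0},{"jaw":-1,"delta_pos":[0,0,0],"twist":0},{"jaw":-1,"delta_pos":[0,0,0],"twist":0},{"jaw":-1,"delta_pos":[0,0,0],"twist":0},{"jaw":-1,"delta_pos":[0,0,0],"twist":0}]' 6 && python3 to.py 517.8 -375.8 5
```

```text
t: 4.3
tcp_pos: [519.2, -375.0, 7.1]
eef_rot: [1.528, 2.744, -0.0]
ft_force: [0.5, -0.1, 0.6]
finger_gap: 95.1
t: 4.9
tcp_pos: [519.0, -375.8, 7.6]
eef_rot: [1.529, 2.743, -0.001]
ft_force: [-0.9, -0.3, 4.5]
finger_gap: 70.4
t 4.9 p [ 519.  -375.8    7.6] yawY 31.74 tilt [ 0.001 -0.001 -1.   ] gap 70.4 F [-0.9 -0.3  4.5] q [-0.71  0.31  1.81 -0.    1.02 -1.26]
[ 517.8 -375.8    5. ] delta [ 0.6 -1.1  2.6] norm 2.9
```

Gripped at a gap of 70.4 mm, which matches the tray width. I lift, turn to 41.7°, and go to a point 28 mm beyond the spot along the pour direction.

```bash
python3 -m creep '[{"jaw":-1,"delta_pos":[0,0,-8],"twist":0},{"jaw":-1,"delta_pos":[0,0,-20],"twist":0},{"jaw":-1,"delta_pos":[0,0,-30],"twist":0},{"jaw":-1,"delta_pos":[0,0,-30],"twist":-5},{"jaw":-1,"delta_pos":[0,0,-25],"twist":-5},{"jaw":-1,"delta_pos":[0,0,0],"twist":0}]' && python3 to.py 696 -180 120 696 -180 35 677.5 -158.8 35 677.5 -158.8 12.6
```

```text
t: 5.5
tcp_pos: [520.8, -377.0, 124.8]
eef_rot: [1.28, 2.86, -0.004]
ft_force: [-0.2, -1.0, -0.1]
finger_gap: 70.0
t 5.5 p [ 520.8 -377.   124.8] yawY 41.77 tilt [ 0.006 -0.005 -1.   ] gap 70.0 F [-0.2 -1.  -0.1] q [-0.71  0.17  1.75  0.    1.21 -1.44]
[ 696. -180.  120.] delta [ 30.2 261.9   4.8] norm 263.7
[ 696. -180.   35.] delta [ 0.7 -0.1 85. ] norm 85.0
[ 677.5 -158.8   35. ] delta [28.1  0.3 -0.2] norm 28.1
[ 677.5 -158.8   12.6] delta [ 0.2 -0.  22.4] norm 22.4
```

```bash
python3 -m creep '[{"jaw":-1,"delta_pos":[4,25,0],"twist":0},{"jaw":-1,"delta_pos":[4,40,0],"twist":0},{"jaw":-1,"delta_pos":[4,40,0],"twist":0},{"jaw":-1,"delta_pos":[4,40,0],"twist":0},{"jaw":-1,"delta_pos":[4,40,0],"twist":0},{"jaw":-1,"delta_pos":[4,40,0],"twist":0},{"jaw":-1,"delta_pos":[4,25,0],"twist":0},{"jaw":-1,"delta_pos":[2,12,0],"twist":0}]' && python3 -m creep '[{"jaw":-1,"delta_pos":[0,0,0],"twist":0},{"jaw":-1,"delta_pos":[0,0,0],"twist":0}]' && python3 to.py 696 -180 120 696 -180 35 677.5 -158.8 35 677.5 -158.8 12.6
python3 - <<'E'
from h import *
for n in("top","side"):
    d=get_image(n);np.savez(f"{n}2.npz",**d)
    u,v=proj(d,[[690,-170,60]])[0].astype(int);print(u,v)
    y=max(0,v-110);x=max(0,u-120);cv2.imwrite(f"pics/{n}2.png",cv2.resize(d["color"][y:y+190,x:x+240,::-1],None,fx=3,fy=3))
E
```

```text
t: 6.3
tcp_pos: [694.4, -176.0, 117.6]
eef_rot: [-1.281, -2.865, -0.0]
ft_force: [-0.5, -0.3, -0.9]
finger_gap: 70.3
t: 6.5
tcp_pos: [693.1, -179.0, 118.7]
eef_rot: [-1.284, -2.865, 0.001]
ft_force: [0.0, -0.3, 0.2]
finger_gap: 70.2
t 6.5 p [ 693.1 -179.   118.7] yawY 41.71 tilt [-0.002 -0.    -1.   ] gap 70.2 F [ 0.  -0.3  0.2] q [-0.33  0.33  1.57 -0.    1.24 -1.06]
[ 696. -180.  120.] delta [-2.6  1.5 -1.3] norm 3.3
[ 696. -180.   35.] delta [-0.1  0.1 85. ] norm 85.0
[ 677.5 -158.8   35. ] delta [28.1  0.3  0. ] norm 28.1
[ 677.5 -158.8   12.6] delta [-0.   0.  22.4] norm 22.4
338 187
368 247
```

View pics/side2.png

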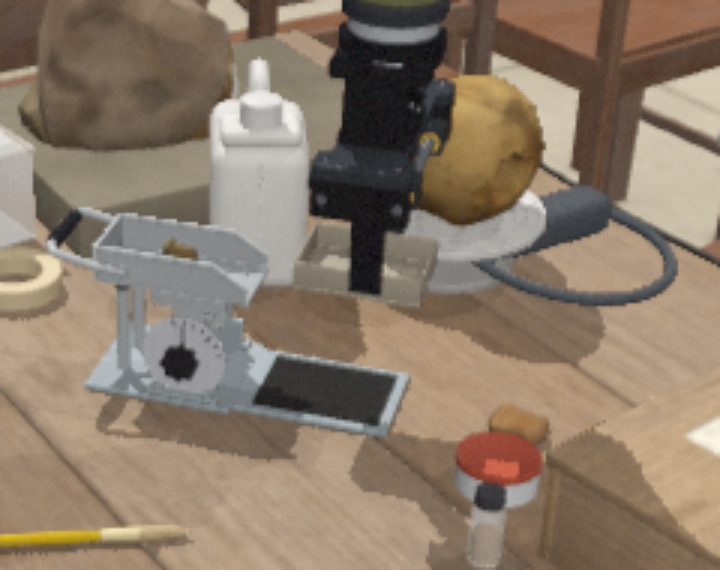

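View pics/top2.png

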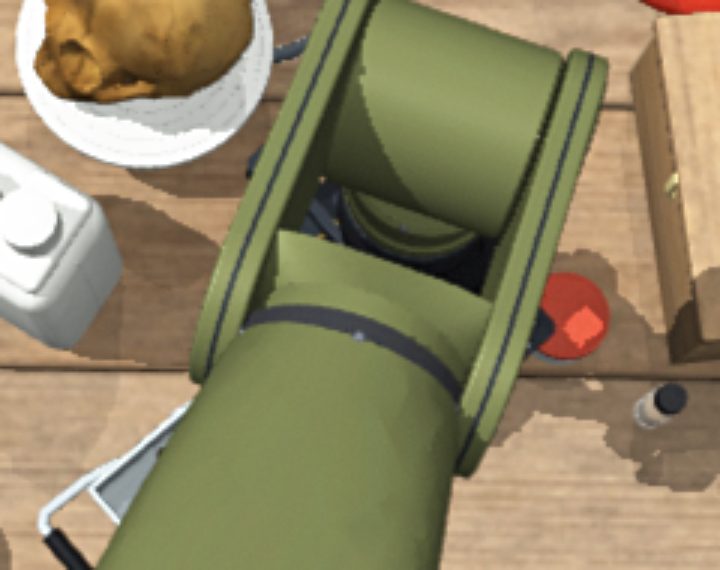

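The side view shows the tray level in the grip, beyond the lip (265,265), with the pad at (330,400) clear below. I descend at the outward offset and then move back in under the lip.

```bash
python3 -m creep '[{"jaw":-1,"delta_pos":[-2,1,25],"twist":0},{"jaw":-1,"delta_pos":[0,0,30],"twist":0},{"jaw":-1,"delta_pos":[0,0,20],"twist":0},{"jaw":-1,"delta_pos":[0,0,9],"twist":0},{"jaw":-1,"delta_pos":[0,0,0],"twist":0},{"jaw":-1,"delta_pos":[0,0,0],"twist":0}]' && python3 to.py 677.5 -158.8 35 677.5 -158.8 12.6
```

```text
t: 7.2
tcp_pos: [696.7, -180.0, 36.9]
eef_rot: [1.285, 2.865, 0.0]
ft_force: [0.5, 0.3, 0.3]
finger_gap: 70.2
t 7.2 p [ 696.7 -180.    36.9] yawY 41.7 tilt [ 0.002 -0.001 -1.   ] gap 70.2 F [0.5 0.3 0.3] q [-0.33  0.42  1.6  -0.    1.11 -1.06]
[ 677.5 -158.8   35. ] delta [28.6 -0.2  1.9] norm 28.7
[ 677.5 -158.8   12.6] delta [ 0.  -0.  22.4] norm 22.4
```

```bash
python3 -m creep '[{"jaw":-1,"delta_pos":[8,0,2],"twist":0},{"jaw":-1,"delta_pos":[12,0,0],"twist":0},{"jaw":-1,"delta_pos":[8.5,0,0],"twist":0},{"jaw":-1,"delta_pos":[0,0,8],"twist":0},{"jaw":-1,"delta_pos":[0,0,8],"twist":0},{"jaw":-1,"delta_pos":[0,0,4],"twist":0},{"jaw":-1,"delta_pos":[0,0,0],"twist":0},{"jaw":-1,"delta_pos":[0,0,0],"twist":0}]' && python3 to.py 677.5 -158.8 12.6
```

```text
t: 8.0
tcp_pos: [677.2, -158.2, 13.2]
eef_rot: [-1.284, -2.867, 0.0]
ft_force: [0.3, -0.1, -0.7]
finger_gap: 70.4
t 8.0 p [ 677.2 -158.2   13.2] yawY 41.74 tilt [-0.  0. -1.] gap 70.4 F [ 0.3 -0.1 -0.7] q [-0.31  0.4   1.67 -0.    1.07 -1.03]
[ 677.5 -158.8   12.6] delta [-0.7 -0.2  0.6] norm 0.9
```

```bash
python3 -m creep '[{"jaw":-1,"delta_pos":[0,0,0.7],"twist":0},{"jaw":-1,"delta_pos":[0,0,0],"twist":0}]'
python3 - <<'E'
from h import *
d=get_image("side")
cv2.imwrite("pics/side3.png",cv2.resize(d["color"][190:310,255:415,::-1],None,fx=5,fy=5,interpolation=cv2.INTER_CUBIC))
E
```

```text
t: 8.2
tcp_pos: [677.3, -158.1, 12.9]
eef_rot: [1.284, 2.867, -0.0]
ft_force: [0.1, 0.4, -0.4]
finger_gap: 70.3
```

View pics/side3.png

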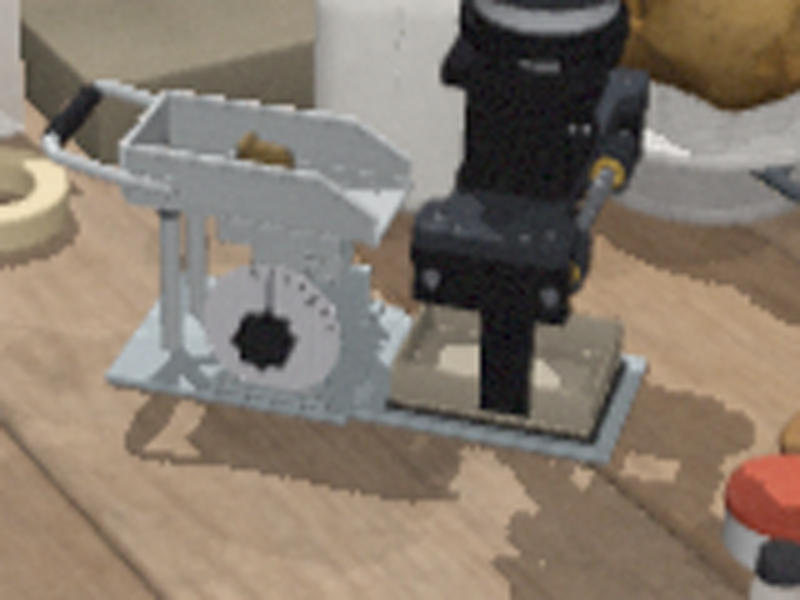

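The tray sits over the pad at (500,375) in the crop, squared with it and clear of the lip at (390,215). I ease down 1 mm, release, and retreat up and outward.

```bash
python3 -m creep '[{"jaw":-1,"delta_pos":[0,0,1],"twist":0},{"jaw":-1,"delta_pos":[0,0,0],"twist":0},{"jaw":0.75,"delta_pos":[0,0,0],"twist":0},{"jaw":1,"delta_pos":[0,0,0],"twist":0},{"jaw":1,"delta_pos":[0,0,0],"twist":0},{"jaw":1,"delta_pos":[0,0,0],"twist":0},{"jaw":1,"delta_pos":[0,0,0],"twist":0}]' && python3 -m creep '[{"jaw":1,"delta_pos":[0,0,-15],"twist":0},{"jaw":1,"delta_pos":[0,0,-25],"twist":0},{"jaw":1,"delta_pos":[-10,0,-40],"twist":0},{"jaw":1,"delta_pos":[0,0,-45],"twist":0},{"jaw":1,"delta_pos":[0,0,-45],"twist":0},{"jaw":1,"delta_pos":[0,0,-40],"twist":0},{"jaw":1,"delta_pos":[0,0,0],"twist":0}]' && python3 to.py 528.3 9.1 230
```

```text
t: 8.95
tcp_pos: [677.2, -158.0, 12.0]
eef_rot: [-1.284, -2.867, 0.0]
ft_force: [0.0, 0.2, -0.6]
finger_gap: 94.7
t: 9.65
tcp_pos: [687.6, -166.6, 233.1]
eef_rot: [1.278, 2.853, 0.003]
ft_force: [0.3, -0.4, 1.0]
finger_gap: 95.3
t 9.65 p [ 687.6 -166.6  233.1] yawY 41.75 tilt [ 0.015 -0.005 -1.   ] gap 95.3 F [ 0.3 -0.4  1. ] q [-0.31  0.23  1.5   0.    1.4  -1.04]
[528.3   9.1 230. ] delta [ 2.371e+02 -1.800e+00 -1.000e-01] norm 237.1
```

```bash
python3 -m creep '[{"jaw":1,"delta_pos":[20,0,0],"twist":0},{"jaw":1,"delta_pos":[40,0,0],"twist":0},{"jaw":1,"delta_pos":[45,0,0],"twist":0},{"jaw":1,"delta_pos":[45,0,0],"twist":0},{"jaw":1,"delta_pos":[45,-1,0],"twist":0},{"jaw":1,"delta_pos":[40,-1,0],"twist":0},{"jaw":1,"delta_pos":[0,0,0],"twist":0}]' && python3 -m creep '[{"jaw":1,"delta_pos":[0,0,0],"twist":8},{"jaw":1,"delta_pos":[0,0,0],"twist":8},{"jaw":1,"delta_pos":[0,0,0],"twist":8},{"jaw":1,"delta_pos":[0,0,0],"twist":8},{"jaw":1,"delta_pos":[0,0,0],"twist":8},{"jaw":1,"delta_pos":[0,0,0],"twist":8},{"jaw":1,"delta_pos":[0,0,0],"twist":8}]' && python3 -m creep '[{"jaw":1,"delta_pos":[0,0,0],"twist":8},{"jaw":1,"delta_pos":[0,0,0],"twist":8},{"jaw":1,"delta_pos":[0,0,0],"twist":8},{"jaw":1,"delta_pos":[0,0,0],"twist":8},{"jaw":1,"delta_pos":[0,0,0],"twist":2},{"jaw":1,"delta_pos":[0,0,0],"twist":0}]' && python3 to.py 528.3 9.1 230
python3 - <<'E'
from h import *
for n in("top","side"):
    d=get_image(n);np.savez(f"{n}4.npz",**d)
    cv2.imwrite(f"pics/{n}4.png",d["color"][:,:,::-1])
E
```

```text
t: 10.35
tcp_pos: [523.2, 11.3, 222.1]
eef_rot: [-1.279, -2.869, -0.001]
ft_force: [0.5, -0.0, 0.3]
finger_gap: 94.4
t: 11.05
tcp_pos: [526.3, 8.0, 222.3]
eef_rot: [2.485, 1.921, 0.0]
ft_force: [-0.1, -0.1, -0.0]
finger_gap: 95.3
t: 11.65
tcp_pos: [526.3, 8.0, 222.3]
eef_rot: [2.935, 1.119, 0.0]
ft_force: [0.3, 0.5, 0.2]
finger_gap: 95.2
t 11.65 p [526.3   8.  222.3] yawY -48.27 tilt [ 0. -0. -1.] gap 95.2 F [0.3 0.5 0.2] q [-0.09 -0.16  1.92 -0.    1.38  0.76]
[528.3   9.1 230. ] delta [ 2.2  0.6 -7.7] norm 8.1
```

View pics/side4.png

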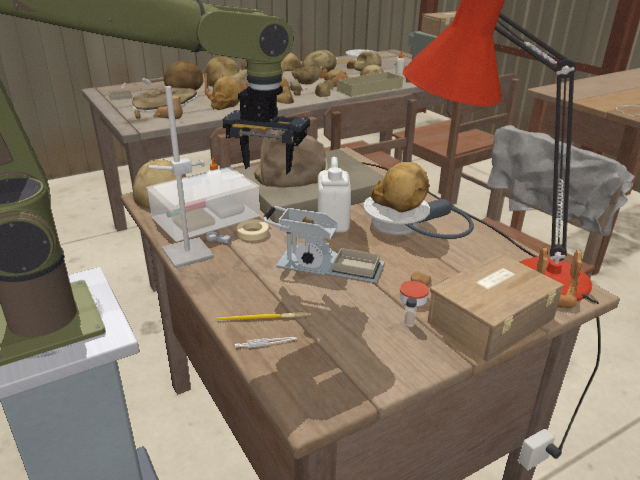

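View pics/top4.png

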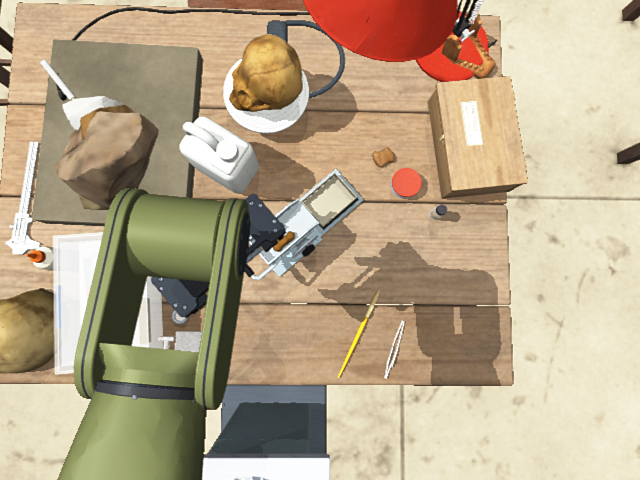

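The tray is on the pad in both views: side (357,263), top (332,198). The gripper hangs over the handle. I close partway to about 32 mm so the front finger fits the 31 mm slot, lower to just above the bar, and look.

```bash
python3 -m creep '[{"jaw":-0.33,"delta_pos":[2,0.5,20],"twist":0},{"jaw":-0.33,"delta_pos":[0,0,30],"twist":0},{"jaw":-0.33,"delta_pos":[0,0,25],"twist":0},{"jaw":-0.33,"delta_pos":[0,0,10],"twist":0},{"jaw":-0.33,"delta_pos":[0,0,0],"twist":0},{"jaw":-0.33,"delta_pos":[0,0,0],"twist":0}]' 20 && python3 to.py 528.3 9.1 93
python3 - <<'E'
from h import *
d=get_image("side");np.savez("side5.npz",**d)
cv2.imwrite("pics/side5.png",cv2.resize(d["color"][140:300,220:400,::-1],None,fx=3.5,fy=3.5,interpolation=cv2.INTER_CUBIC))
d=get_image("top");np.savez("top5.npz",**d)
cv2.imwrite("pics/top5.png",cv2.resize(d["color"][160:310,200:380,::-1],None,fx=3.5,fy=3.5,interpolation=cv2.INTER_CUBIC))
C=cloud(d);v,u=np.mgrid[:480,:640]
P=C.copy();w=np.array([np.cos(np.radians(-48.3)),np.sin(np.radians(-48.3))])
q=(P[...,:2]-[672.2,-152.8])
m=(abs(q[...,0])<70)&(abs(q[...,1])<70)&(C[...,2]>19)&(C[...,2]<35)&(q@w>-50)
c,R,r=rect(m,d,27);print("tray placed",r,m.sum())
print("along",(C[m][:,:2]-[672.2,-152.8]).dot(w).max(), "lat",np.percentile((C[m][:,:2]-[672.2,-152.8])@np.array([-w[1],w[0]]),[0,100]))
E
```

```text
t: 12.35
tcp_pos: [528.5, 9.4, 138.1]
eef_rot: [2.935, 1.119, 0.002]
ft_force: [-0.2, 0.7, -0.2]
finger_gap: 52.3
t 12.35 p [528.5   9.4 138.1] yawY -48.24 tilt [ 0.002 -0.    -1.   ] gap 52.3 F [-0.2  0.7 -0.2] q [-0.08 -0.09  2.    0.    1.23  0.76]
[528.3   9.1  93. ] delta [-0.4  0.1 45.1] norm 45.1
tray placed ((672.7042846679688, -151.6224365234375), (71.00127410888672, 96.43873596191406), 41.85520935058594) 228
along 47.58306047968181 lat [-33.84865532  36.34045962]
```

View pics/side5.png

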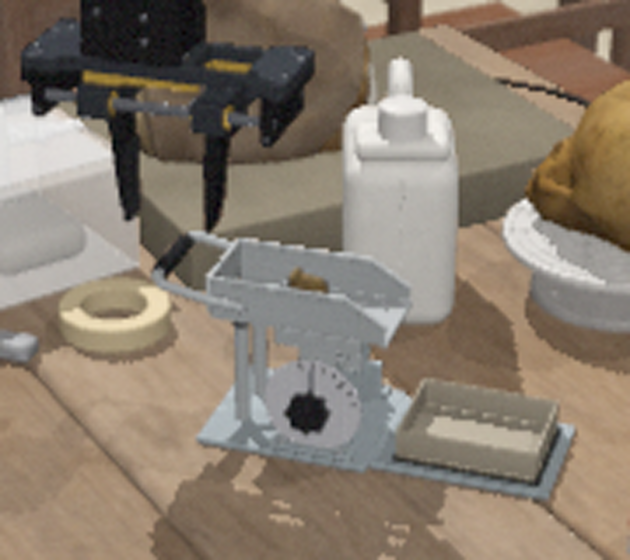

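View pics/top5.png

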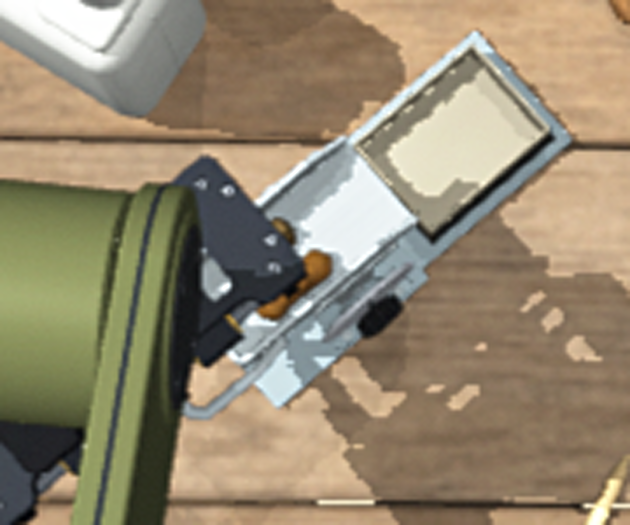

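The tray measures centred within about 1 mm and 0.2° of the pad. The fingers, at (130,215) and (213,225), straddle the bar at (178,255), though the jaw is still at 52 mm, so I wait for it.

```bash
python3 -m creep '[{"jaw":-0.33,"delta_pos":[0,0,0],"twist":0},{"jaw":-0.33,"delta_pos":[0,0,0],"twist":0},{"jaw":-0.33,"delta_pos":[0,0,0],"twist":0}]' && python3 to.py 528.3 9.1 93
python3 - <<'E'
from h import *
d=get_image("side");np.savez("side6.npz",**d)
cv2.imwrite("pics/side6.png",cv2.resize(d["color"][170:240,235:315,::-1],None,fx=8,fy=8,interpolation=cv2.INTER_CUBIC))
s=get_state();w=np.array([.665,-.747,0])
for z in(0,):
  print("proj tips expected +-",proj(d,[np.array(s["tcp_pos"])+w*g for g in(-16,0,16)]).round(1)-[235,170], "bar",proj(d,[[528.3,9.1,112]])-[235,170])
E
```

```text
t: 12.75
tcp_pos: [528.0, 9.5, 137.5]
eef_rot: [2.935, 1.119, 0.001]
ft_force: [0.7, 0.1, 0.3]
finger_gap: 32.3
t 12.75 p [528.    9.5 137.5] yawY -48.25 tilt [ 0.001 -0.    -1.   ] gap 32.3 F [0.7 0.1 0.3] q [-0.08 -0.09  2.    0.    1.23  0.76]
[528.3   9.1  93. ] delta [-0.1  0.5 44.5] norm 44.5
proj tips expected +- [[28.5 31.5]
 [34.8 32.5]
 [41.2 33.4]] bar [[35.38194131 42.08752801]]
```

View pics/side6.png

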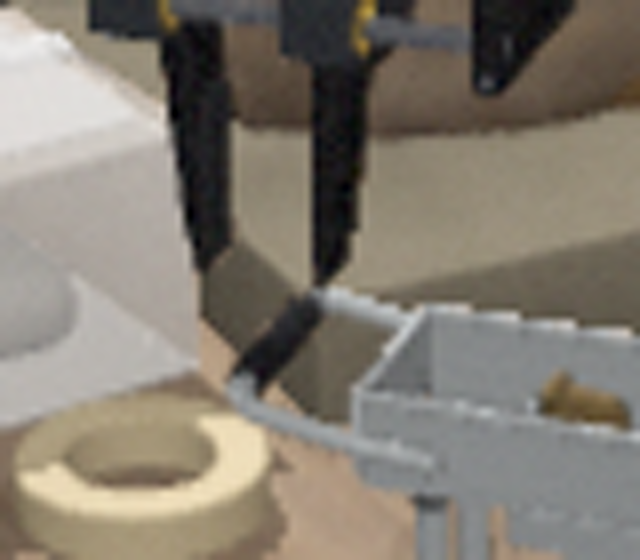

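The bar centre is at (282,337) in the crop, exactly where projected, and the fingertips straddle it symmetrically. I descend 44.5 mm and pinch.

```bash
python3 -m creep '[{"jaw":-0.33,"delta_pos":[0,0.5,15],"twist":0},{"jaw":-0.33,"delta_pos":[0,0,15],"twist":0},{"jaw":-0.33,"delta_pos":[0,0,10],"twist":0},{"jaw":-0.33,"delta_pos":[0,0,4.5],"twist":0},{"jaw":-0.33,"delta_pos":[0,0,0],"twist":0},{"jaw":-0.33,"delta_pos":[0,0,0],"twist":0}]' && python3 to.py 528.3 9.1 93 && python3 -m creep '[{"jaw":-1,"delta_pos":[0,0,0],"twist":0},{"jaw":-1,"delta_pos":[0,0,0],"twist":0},{"jaw":-1,"delta_pos":[0,0,0],"twist":0},{"jaw":-1,"delta_pos":[0,0,0],"twist":0},{"jaw":-1,"delta_pos":[0,0,0],"twist":0}]' 20; python3 to.py
python3 - <<'E'
import numpy as np
p=None
for t in list(range(0,25,3))+list(range(24,49,2)):
    r=np.radians(t);q=np.array([-113*np.cos(r)+72*np.sin(r),72*np.cos(r)+113*np.sin(r)])
    if p is not None: print(t,"dy",(q-p)[0].round(1),"dz",-(q-p)[1].round(1), "abs from start",(q+[113,-72]).round(1))
    p=q
E
```

```text
t: 13.4
tcp_pos: [528.2, 9.1, 92.5]
eef_rot: [2.935, 1.119, 0.0]
ft_force: [-0.1, 0.2, -0.2]
finger_gap: 31.8
t 13.4 p [528.2   9.1  92.5] yawY -48.25 tilt [ 0. -0. -1.] gap 31.8 F [-0.1  0.2 -0.2] q [-0.08 -0.04  2.03 -0.    1.15  0.76]
[528.3   9.1  93. ] delta [ 0.1  0.1 -0.5] norm 0.5
t: 13.9
tcp_pos: [528.4, 9.0, 93.0]
eef_rot: [2.935, 1.119, 0.001]
ft_force: [0.5, -0.0, 1.5]
finger_gap: 12.4
t 13.9 p [528.4   9.   93. ] yawY -48.25 tilt [ 0.001 -0.    -1.   ] gap 12.4 F [ 0.5 -0.   1.5] q [-0.08 -0.04  2.03 -0.    1.15  0.76]
3 dy 3.9 dz -5.8 abs from start [3.9 5.8]
6 dy 4.2 dz -5.6 abs from start [ 8.1 11.4]
9 dy 4.5 dz -5.4 abs from start [12.7 16.8]
12 dy 4.8 dz -5.1 abs from start [17.4 21.9]
15 dy 5.0 dz -4.9 abs from start [22.5 26.8]
18 dy 5.3 dz -4.6 abs from start [27.8 31.4]
21 dy 5.5 dz -4.3 abs from start [33.3 35.7]
24 dy 5.7 dz -4.0 abs from start [39.1 39.7]
24 dy 0.0 dz -0.0 abs from start [39.1 39.7]
26 dy 3.9 dz -2.5 abs from start [43.  42.2]
28 dy 4.0 dz -2.4 abs from start [47.  44.6]
30 dy 4.1 dz -2.2 abs from start [51.1 46.9]
32 dy 4.2 dz -2.1 abs from start [55.3 48.9]
34 dy 4.3 dz -1.9 abs from start [59.6 50.9]
36 dy 4.3 dz -1.8 abs from start [63.9 52.7]
38 dy 4.4 dz -1.6 abs from start [68.3 54.3]
40 dy 4.4 dz -1.5 abs from start [72.7 55.8]
42 dy 4.5 dz -1.3 abs from start [77.2 57.1]
44 dy 4.5 dz -1.2 abs from start [81.7 58.3]
46 dy 4.6 dz -1.0 abs from start [86.3 59.3]
48 dy 4.6 dz -0.9 abs from start [90.9 60.2]
```

The bar is pinched at a gap of 12.4 mm (13 mm sleeve). Tipping starts with +y as the pour direction, aiming for 24° first.

```bash
python3 -m creep '[{"jaw":-1,"delta_pos":[0,3.9,-5.8],"twist":0},{"jaw":-1,"delta_pos":[0,4.2,-5.6],"twist":0},{"jaw":-1,"delta_pos":[0,4.5,-5.4],"twist":0},{"jaw":-1,"delta_pos":[0,4.8,-5.1],"twist":0},{"jaw":-1,"delta_pos":[0,5.0,-4.9],"twist":0},{"jaw":-1,"delta_pos":[0,5.3,-4.6],"twist":0},{"jaw":-1,"delta_pos":[0,5.5,-4.3],"twist":0},{"jaw":-1,"delta_pos":[0,5.7,-4.0],"twist":0}]'
cat > ang.py <<'E'
from h import *
s=get_state();p=np.array(s["tcp_pos"])-[528.3,9.05,92.8];w=np.array([.6652,-.7466,0])
a=p@w-113;z=p[2]+72;t=np.degrees(np.arctan2(72,-113)-np.arctan2(z,a))
print("t",s["t"],"along",(a+113).round(1),"up",(z-72).round(1),"rad",np.hypot(a,z).round(1),"tilt deg",t.round(1),"lat",(p@[.7466,.6652,0]).round(1),"gap",round(float(s["finger_gap"]),1),"F",np.round(s["ft_force"],1))
E
python3 ang.py
python3 - <<'E'
from h import *
d=get_image("side")
cv2.imwrite("pics/side7.png",cv2.resize(d["color"][150:290,230:400,::-1],None,fx=4,fy=4,interpolation=cv2.INTER_CUBIC))
E
```

```text
t: 14.7
tcp_pos: [553.2, -18.8, 133.8]
eef_rot: [-2.932, -1.118, 0.003]
ft_force: [-6.0, 7.1, 6.6]
finger_gap: 12.6
t 14.7 along 37.4 up 41.0 rad 136.0 tilt deg 23.7 lat 0.0 gap 12.6 F [-6.   7.1  6.6]
```

View pics/side7.png

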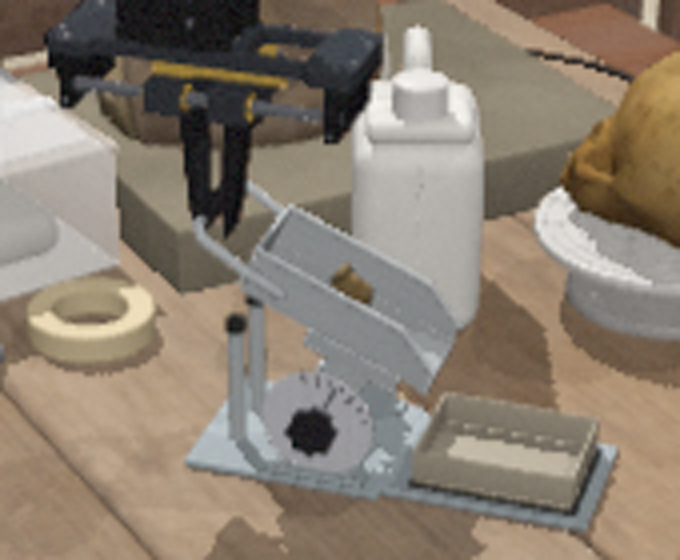

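The pan follows at about 24°, the tooth at (352,285) still sits in it, and the tray stands under the lip. Forces are low, so I continue to about 40°.

```bash
python3 -m creep '[{"jaw":-1,"delta_pos":[0,3.9,-2.5],"twist":0},{"jaw":-1,"delta_pos":[0,4,-2.4],"twist":0},{"jaw":-1,"delta_pos":[0,4.1,-2.2],"twist":0},{"jaw":-1,"delta_pos":[0,4.2,-2.1],"twist":0},{"jaw":-1,"delta_pos":[0,4.3,-1.9],"twist":0},{"jaw":-1,"delta_pos":[0,4.3,-1.8],"twist":0},{"jaw":-1,"delta_pos":[0,4.4,-1.6],"twist":0},{"jaw":-1,"delta_pos":[0,4.4,-1.5],"twist":0}]';python3 ang.py
python3 - <<'E'
from h import *
d=get_image("side")
cv2.imwrite("pics/side8.png",cv2.resize(d["color"][150:290,230:400,::-1],None,fx=4,fy=4,interpolation=cv2.INTER_CUBIC))
E
```

```text
t: 15.55
tcp_pos: [576.3, -44.9, 150.3]
eef_rot: [-2.934, -1.119, 0.001]
ft_force: [-2.7, 3.4, 4.8]
finger_gap: 12.3
t 15.55 along 72.2 up 57.5 rad 135.8 tilt deg 40.0 lat -0.1 gap 12.3 F [-2.7  3.4  4.8]
```

View pics/side8.png

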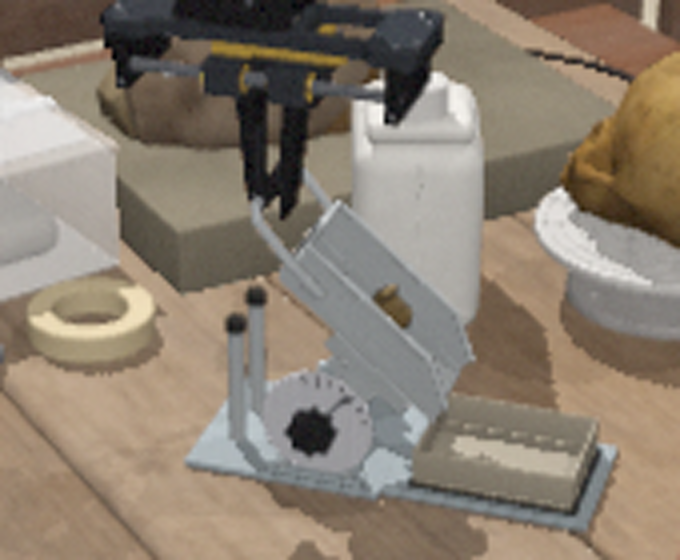

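At about 40° the tooth at (392,305) has not visibly moved and nothing is in the tray. I continue to about 47°.

```bash
python3 -m creep '[{"jaw":-1,"delta_pos":[0,4.5,-1.3],"twist":0},{"jaw":-1,"delta_pos":[0,4.5,-1.2],"twist":0},{"jaw":-1,"delta_pos":[0,4.6,-1.0],"twist":0},{"jaw":-1,"delta_pos":[0,2.3,-0.5],"twist":0},{"jaw":-1,"delta_pos":[0,0,0],"twist":0},{"jaw":-1,"delta_pos":[0,0,0],"twist":0}]';python3 ang.py
python3 - <<'E'
from h import *
d=get_image("side")
cv2.imwrite("pics/side9.png",cv2.resize(d["color"][150:290,230:400,::-1],None,fx=4,fy=4,interpolation=cv2.INTER_CUBIC))
d=get_image("top")
cv2.imwrite("pics/top9.png",cv2.resize(d["color"][140:300,220:400,::-1],None,fx=4,fy=3.7,interpolation=cv2.INTER_CUBIC))
E
```

```text
t: 16.2
tcp_pos: [587.6, -57.5, 153.9]
eef_rot: [2.934, 1.119, 0.001]
ft_force: [-2.2, 1.7, 5.9]
finger_gap: 12.5
t 16.2 along 89.1 up 61.1 rad 135.2 tilt deg 47.3 lat -0.1 gap 12.5 F [-2.2  1.7  5.9]
```

View pics/side9.png

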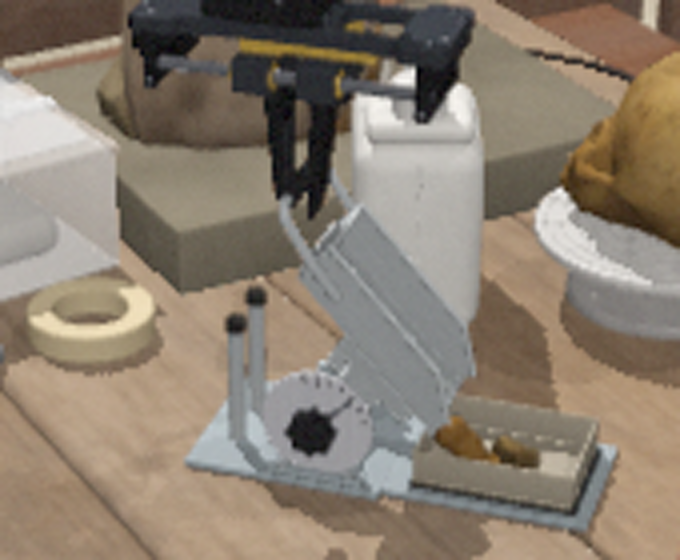

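View pics/top9.png

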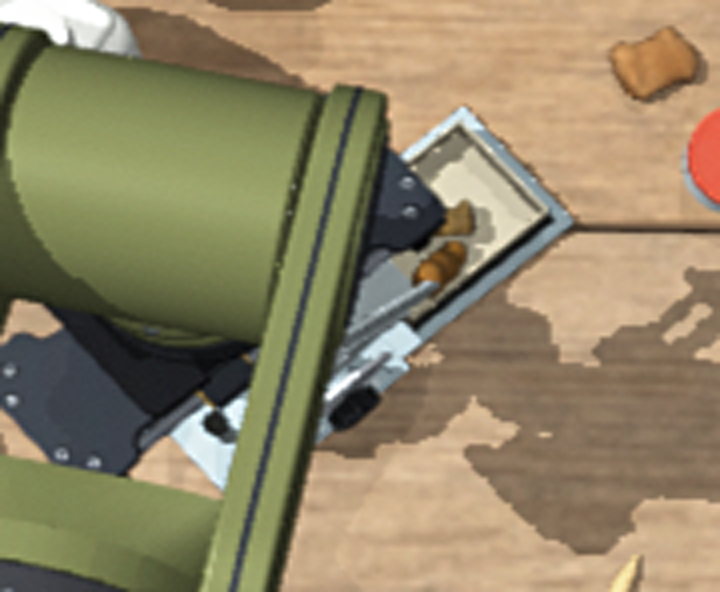

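Both bones are in the tray: finger bone at (460,440) in the side view, tooth at (515,450), about 47°. The finger bone may still lean at the near wall, so I wait briefly and look again while checking the tilt with depth.

```bash
python3 -m creep '[{"jaw":-1,"delta_pos":[0,0,0],"twist":0},{"jaw":-1,"delta_pos":[0,0,0],"twist":0},{"jaw":-1,"delta_pos":[0,0,0],"twist":0}]';python3 ang.py
python3 - <<'E'
from h import *
d=get_image("side");np.savez("side10.npz",**d)
cv2.imwrite("pics/side10.png",cv2.resize(d["color"][225:285,315:395,::-1],None,fx=9,fy=9,interpolation=cv2.INTER_CUBIC))
S=cloud(d);w=np.array([.6652,-.7466]);H=np.array([603.45,-75.3])
q=S[...,:2]-H;a=q@w;l=q@np.array([.7466,.6652]);z=S[...,2]-40
m=(abs(l+31)<7)&(a>-30)&(a<85)&(z>10)&(z<125)
P=np.c_[a[m],z[m]].astype(np.float32);h=cv2.convexHull(P)[:,0];print(m.sum(),"hull",h.round().tolist())
E
```

```text
t: 16.6
tcp_pos: [587.5, -57.5, 153.8]
eef_rot: [2.934, 1.119, 0.001]
ft_force: [-1.2, 1.3, 5.5]
finger_gap: 12.6
t 16.6 along 89.1 up 61.0 rad 135.1 tilt deg 47.3 lat -0.1 gap 12.6 F [-1.2  1.3  5.5]
687 hull [[74.0, 11.0], [68.0, 36.0], [68.0, 37.0], [66.0, 41.0], [61.0, 46.0], [47.0, 64.0], [33.0, 79.0], [19.0, 94.0], [7.0, 107.0], [2.0, 111.0], [-19.0, 123.0], [-21.0, 112.0], [-16.0, 83.0], [-15.0, 79.0], [11.0, 22.0], [18.0, 17.0], [27.0, 12.0], [29.0, 11.0], [57.0, 10.0]]
```

View pics/side10.png

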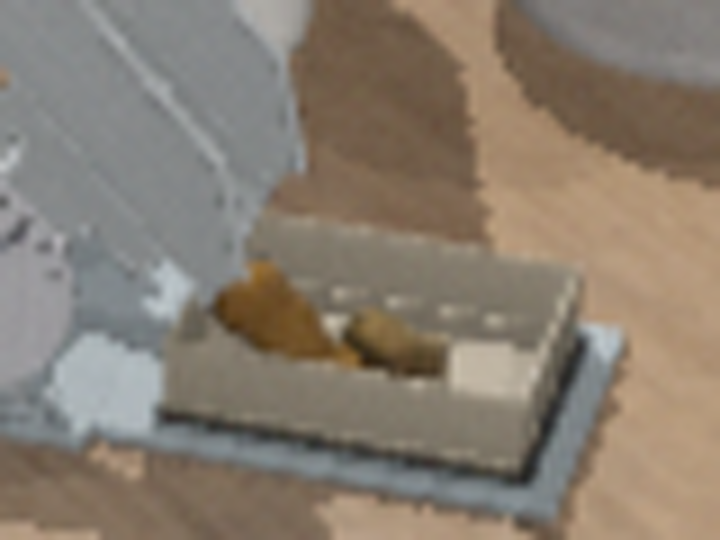

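The dial and rim slope agree with 47–48°. The finger bone leans against the near wall by the lip at (250,290), with its far end on the tray floor. I return slowly and watch it.

```bash
python3 -m creep '[{"jaw":-1,"delta_pos":[0,-2.3,0.5],"twist":0},{"jaw":-1,"delta_pos":[0,-2.3,0.5],"twist":0},{"jaw":-1,"delta_pos":[0,-2.3,0.5],"twist":0},{"jaw":-1,"delta_pos":[0,-2.2,0.6],"twist":0},{"jaw":-1,"delta_pos":[0,-2.3,0.6],"twist":0},{"jaw":-1,"delta_pos":[0,0,0],"twist":0}]';python3 ang.py
python3 - <<'E'
from h import *
d=get_image("side")
cv2.imwrite("pics/side11.png",cv2.resize(d["color"][225:285,315:395,::-1],None,fx=9,fy=9,interpolation=cv2.INTER_CUBIC))
E
```

```text
t: 17.25
tcp_pos: [580.4, -49.5, 151.1]
eef_rot: [2.932, 1.118, 0.003]
ft_force: [-1.3, -1.3, 6.0]
finger_gap: 12.6
t 17.25 along 78.3 up 58.3 rad 134.8 tilt deg 42.6 lat -0.0 gap 12.6 F [-1.3 -1.3  6. ]
```

View pics/side11.png

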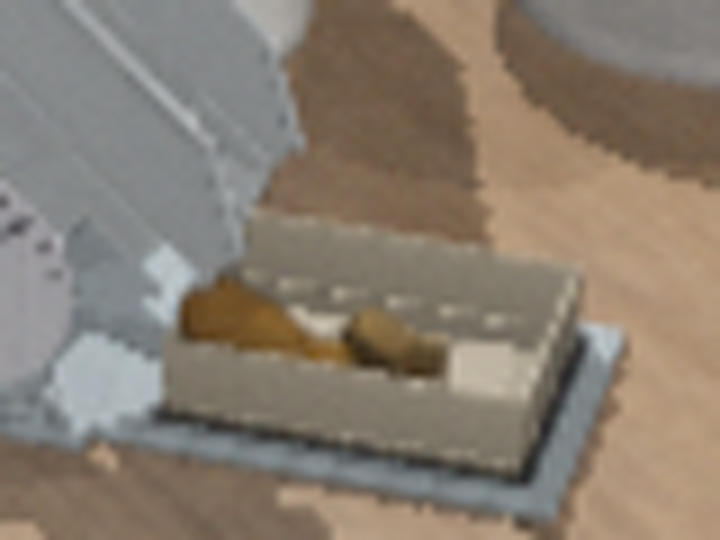

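The bone's near end is sinking as the lip retreats, and most of it is inside the tray. I continue in small steps.

```bash
python3 -m creep '[{"jaw":-1,"delta_pos":[0,-2.2,0.7],"twist":0},{"jaw":-1,"delta_pos":[0,-2.2,0.7],"twist":0},{"jaw":-1,"delta_pos":[0,-2.2,0.8],"twist":0},{"jaw":-1,"delta_pos":[0,-2.2,0.8],"twist":0},{"jaw":-1,"delta_pos":[0,-2.2,0.8],"twist":0},{"jaw":-1,"delta_pos":[0,-2.2,0.9],"twist":0},{"jaw":-1,"delta_pos":[0,0,0],"twist":0}]';python3 ang.py
python3 - <<'E'
from h import *
d=get_image("side")
cv2.imwrite("pics/side12.png",cv2.resize(d["color"][225:285,315:395,::-1],None,fx=9,fy=9,interpolation=cv2.INTER_CUBIC))
E
```

```text
t: 18.0
tcp_pos: [571.2, -39.2, 145.8]
eef_rot: [2.933, 1.119, 0.002]
ft_force: [-1.0, -1.6, 4.9]
finger_gap: 12.5
t 18.0 along 64.5 up 53.0 rad 134.1 tilt deg 36.3 lat -0.0 gap 12.5 F [-1.  -1.6  4.9]
```

View pics/side12.png

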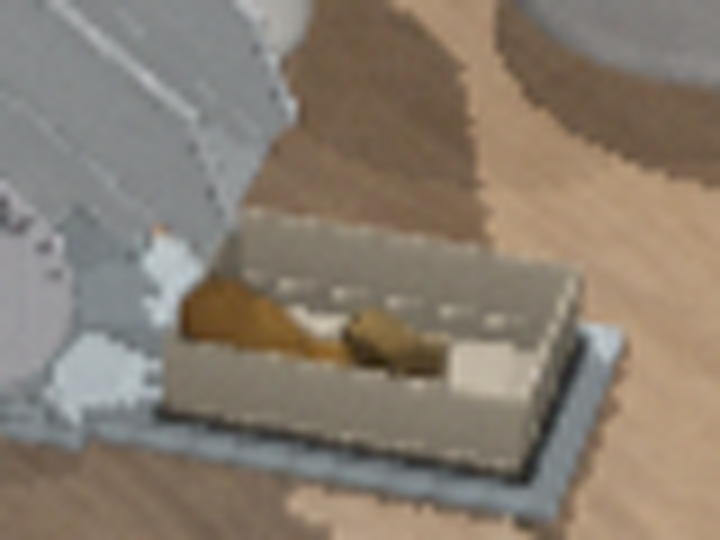

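The bone now rests in the tray on its own and did not move between the last two views. I work out the remaining arc back to level.

Run:
```python
import numpy as np
f=lambda t:np.array([-113*np.cos(t)+72*np.sin(t),72*np.cos(t)+113*np.sin(t)])
a=np.radians(np.r_[np.linspace(36.3,6,11),4,2,0.7,0]);Q=np.array([f(x) for x in a]);print(np.c_[np.diff(Q[:,0]),-np.diff(Q[:,1])].round(1).tolist())
```

```text
[[-6.5, 2.7], [-6.4, 3.1], [-6.2, 3.4], [-6.0, 3.7], [-5.8, 4.0], [-5.6, 4.3], [-5.4, 4.6], [-5.1, 4.9], [-4.8, 5.2], [-4.6, 5.4], [-2.8, 3.7], [-2.7, 3.8], [-1.7, 2.5], [-0.9, 1.4]]
```

```bash
python3 -m creep '[{"jaw":-1,"delta_pos":[0,-6.5,2.7],"twist":0},{"jaw":-1,"delta_pos":[0,-6.4,3.1],"twist":0},{"jaw":-1,"delta_pos":[0,-6.2,3.4],"twist":0},{"jaw":-1,"delta_pos":[0,-6.0,3.7],"twist":0},{"jaw":-1,"delta_pos":[0,-5.8,4.0],"twist":0},{"jaw":-1,"delta_pos":[0,-5.6,4.3],"twist":0},{"jaw":-1,"delta_pos":[0,-5.4,4.6],"twist":0}]';python3 -m creep '[{"jaw":-1,"delta_pos":[0,-5.1,4.9],"twist":0},{"jaw":-1,"delta_pos":[0,-4.8,5.2],"twist":0},{"jaw":-1,"delta_pos":[0,-4.6,5.4],"twist":0},{"jaw":-1,"delta_pos":[0,-2.8,3.7],"twist":0},{"jaw":-1,"delta_pos":[0,0,0],"twist":0},{"jaw":-1,"delta_pos":[0,0,0],"twist":0}]'; python3 ang.py
```

```text
t: 18.75
tcp_pos: [542.4, -6.6, 118.6]
eef_rot: [-2.935, -1.12, -0.001]
ft_force: [2.7, -0.6, 1.6]
finger_gap: 12.4
t: 19.35
tcp_pos: [530.6, 6.6, 98.7]
eef_rot: [-2.934, -1.118, 0.001]
ft_force: [5.0, 3.3, -2.9]
finger_gap: 12.6
t 19.35 along 3.3 up 5.9 rad 134.5 tilt deg 2.9 lat 0.1 gap 12.6 F [ 5.   3.3 -2.9]
```

```bash
python3 -m creep '[{"jaw":-1,"delta_pos":[0,-1.2,2],"twist":0},{"jaw":-1,"delta_pos":[0,-1.2,2],"twist":0},{"jaw":-1,"delta_pos":[0,-0.9,1.8],"twist":0},{"jaw":-1,"delta_pos":[0,0,0],"twist":0},{"jaw":-1,"delta_pos":[0,0,0],"twist":0}]'; python3 ang.py;python3 -m creep '[{"jaw":-1,"delta_pos":[0,0,0.7],"twist":0},{"jaw":-1,"delta_pos":[0,0,0],"twist":0}]'; python3 ang.py
```

```text
t: 19.85
tcp_pos: [528.5, 8.9, 93.7]
eef_rot: [-2.934, -1.119, 0.0]
ft_force: [1.7, 5.5, 1.8]
finger_gap: 12.0
t 19.85 along 0.2 up 0.9 rad 134.3 tilt deg 0.4 lat 0.1 gap 12.0 F [1.7 5.5 1.8]
t: 20.05
tcp_pos: [528.4, 9.1, 93.4]
eef_rot: [-2.933, -1.118, 0.001]
ft_force: [-0.4, 5.2, 5.9]
finger_gap: 12.5
t 20.05 along 0.0 up 0.6 rad 134.3 tilt deg 0.2 lat 0.1 gap 12.5 F [-0.4  5.2  5.9]
```

```bash
python3 -m creep '[{"jaw":-1,"delta_pos":[0,0,0.8],"twist":0},{"jaw":-1,"delta_pos":[0,0,0],"twist":0}]'; python3 ang.py;python3 -m creep '[{"jaw":-1,"delta_pos":[0,0,0.8],"twist":0},{"jaw":-1,"delta_pos":[0,0,0],"twist":0}]'; python3 ang.py
python3 - <<'E'
from h import *
d=get_image("side")
cv2.imwrite("pics/side13.png",cv2.resize(d["color"][185:290,235:395,::-1],None,fx=5,fy=5,interpolation=cv2.INTER_CUBIC))
E
```

```text
t: 20.25
tcp_pos: [528.4, 9.1, 93.3]
eef_rot: [-2.933, -1.118, 0.001]
ft_force: [-1.8, 5.2, 8.9]
finger_gap: 12.5
t 20.25 along 0.1 up 0.5 rad 134.2 tilt deg 0.2 lat 0.1 gap 12.5 F [-1.8  5.2  8.9]
t: 20.45
tcp_pos: [528.4, 9.1, 93.2]
eef_rot: [-2.933, -1.118, 0.002]
ft_force: [-3.4, 5.8, 12.6]
finger_gap: 12.2
t 20.45 along 0.1 up 0.4 rad 134.2 tilt deg 0.2 lat 0.1 gap 12.2 F [-3.4  5.8 12.6]
```

View pics/side13.png

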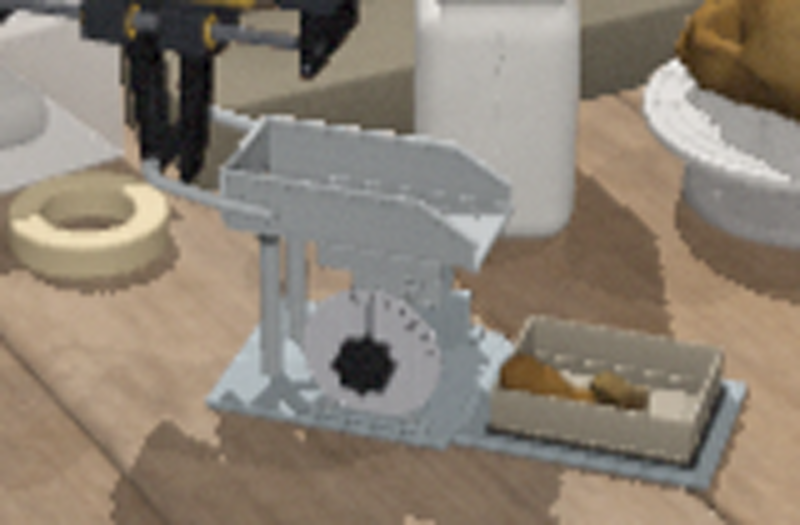

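The pan is level on its stops: pushing harder raises the force to 12.6 N with no motion, and the dial pointer is vertical at (372,310). I relieve the small forward bias, then open to about 32 mm and lift straight up.

```bash
python3 -m creep '[{"jaw":-1,"delta_pos":[0,-0.8,0],"twist":0},{"jaw":-1,"delta_pos":[0,-0.6,0],"twist":0},{"jaw":-1,"delta_pos":[0,0,0],"twist":0}]'; python3 ang.py; python3 -m creep '[{"jaw":-0.33,"delta_pos":[0,0,0],"twist":0},{"jaw":-0.33,"delta_pos":[0,0,0],"twist":0},{"jaw":-0.33,"delta_pos":[0,0,0],"twist":0},{"jaw":-0.33,"delta_pos":[0,0,0],"twist":0},{"jaw":-0.33,"delta_pos":[0,0,0],"twist":0}]'; python3 ang.py
```

```text
t: 20.8
tcp_pos: [528.5, 9.1, 93.3]
eef_rot: [2.935, 1.119, 0.001]
ft_force: [-0.5, 2.6, 9.1]
finger_gap: 12.0
t 20.8 along 0.1 up 0.5 rad 134.2 tilt deg 0.2 lat 0.1 gap 12.0 F [-0.5  2.6  9.1]
t: 21.3
tcp_pos: [527.5, 9.1, 91.1]
eef_rot: [-2.935, -1.119, 0.002]
ft_force: [0.7, 0.5, -0.1]
finger_gap: 31.6
t 21.3 along -0.6 up -1.7 rad 133.6 tilt deg -0.8 lat -0.6 gap 31.6 F [ 0.7  0.5 -0.1]
```

```bash
python3 -m creep '[{"jaw":-0.33,"delta_pos":[0,0.6,-8],"twist":0},{"jaw":-0.33,"delta_pos":[0,0,-15],"twist":0},{"jaw":-0.33,"delta_pos":[0,0,-25],"twist":0},{"jaw":-0.33,"delta_pos":[0,0,-40],"twist":0},{"jaw":-0.33,"delta_pos":[0,0,-45],"twist":0},{"jaw":-0.33,"delta_pos":[0,0,-45],"twist":0},{"jaw":-0.33,"delta_pos":[0,0,-30],"twist":0},{"jaw":-0.33,"delta_pos":[0,0,0],"twist":0}]'; python3 to.py 400 -200 320
```

```text
t: 22.1
tcp_pos: [530.9, 8.6, 308.2]
eef_rot: [2.93, 1.117, 0.018]
ft_force: [-0.0, 0.1, 0.5]
finger_gap: 31.4
t 22.1 p [530.9   8.6 308.2] yawY -48.25 tilt [ 0.013 -0.001 -1.   ] gap 31.4 F [-0.   0.1  0.5] q [-0.08 -0.19  1.8   0.    1.52  0.76]
[ 400. -200.  320.] delta [-236.5   68.6  -13.2] norm 246.6
```

```bash
python3 -m creep '[{"jaw":-0.33,"delta_pos":[-40,11,0],"twist":0},{"jaw":-0.33,"delta_pos":[-40,11,0],"twist":0},{"jaw":-0.33,"delta_pos":[-40,11,0],"twist":0},{"jaw":-0.33,"delta_pos":[-40,11,0],"twist":0},{"jaw":-0.33,"delta_pos":[-40,11,0],"twist":0},{"jaw":-0.33,"delta_pos":[-40,11,0],"twist":0},{"jaw":-0.33,"delta_pos":[0,0,0],"twist":0},{"jaw":-0.33,"delta_pos":[0,0,0],"twist":0}]'
python3 - <<'E'
from h import *
for n in("top","side"):
    d=get_image(n);np.savez(f"{n}14.npz",**d);cv2.imwrite(f"pics/{n}14.png",d["color"][:,:,::-1])
    if n=="top":cv2.imwrite("pics/top14c.png",cv2.resize(d["color"][160:310,220:400,::-1],None,fx=4,fy=4,interpolation=cv2.INTER_CUBIC))
    o=dict(np.load(n+"0.npz"))
    if n=="top":
        C=cloud(d);hsv=cv2.cvtColor(d["color"],cv2.COLOR_RGB2HSV);v,u=np.mgrid[:480,:640]
        w=np.array([.6652,-.7466]);H=np.array([603.45,-75.3])
        for nm,X in(("now",C),("start",cloud(o))):
            q=X[...,:2]-H;a=q@w;l=q@np.array([.7466,.6652])
            m=(abs(l)<26)&(a>5)&(a<40)&(X[...,2]>60);A=np.c_[a[m],np.ones(m.sum())];print(nm,"floor slope deg",np.degrees(np.arctan(np.linalg.lstsq(A,X[m][:,2],rcond=None)[0])[0]).round(2),X[m][:,2].mean().round(1),m.sum())
            m=(abs(l)<28)&(a>-124)&(a<-104)&(X[...,2]>90);print("bar z",np.median(X[m][:,2]).round(1),"a",np.median(a[m]).round(1))
E
```

```text
t: 22.9
tcp_pos: [392.8, -200.6, 299.8]
eef_rot: [-2.937, -1.116, -0.001]
ft_force: [0.5, 0.1, 0.5]
finger_gap: 31.7
now floor slope deg -0.25 91.6 479
bar z 118.8 a -112.2
start floor slope deg -0.33 91.6 485
bar z 118.6 a -112.2
```

View pics/top14c.png

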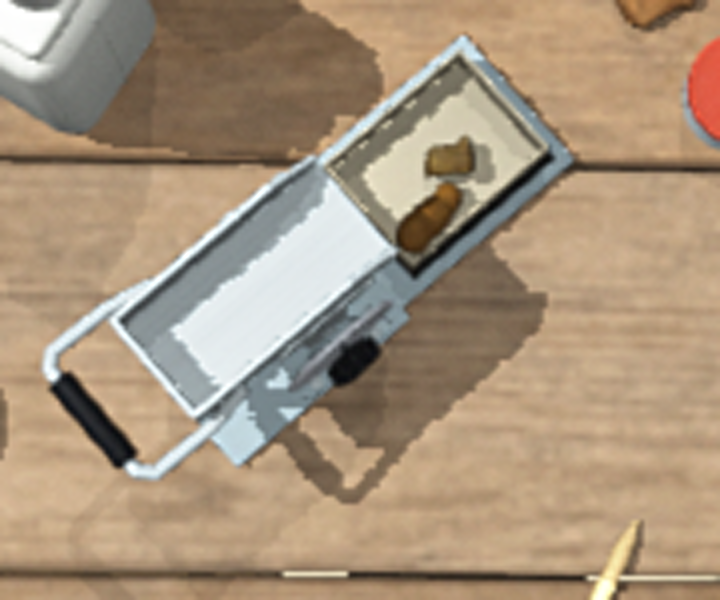

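View pics/side14.png

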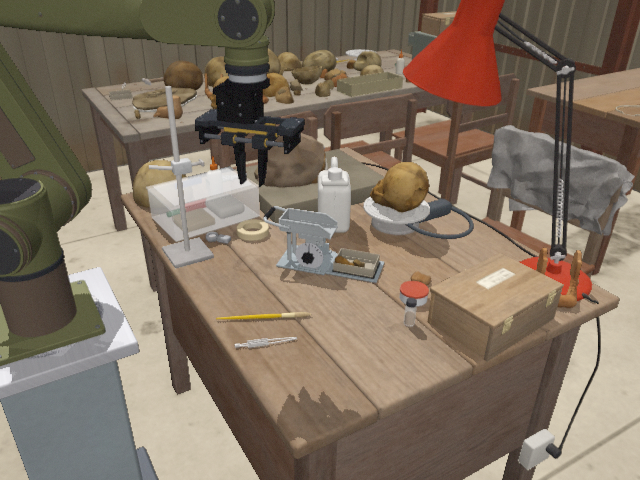

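View pics/top14.png

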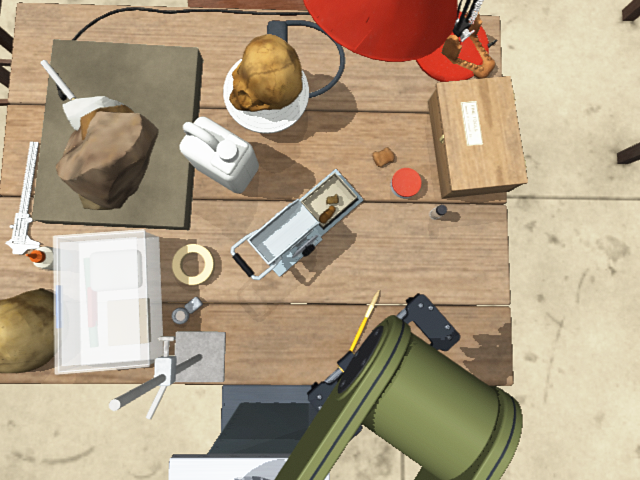

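Run:
```python
from h import *
d=dict(np.load("top14.npz"));C=cloud(d);h=cv2.cvtColor(d["color"],cv2.COLOR_RGB2HSV)
w=np.array([.6652,-.7466]);H=np.array([603.45,-75.3])
q=C[...,:2]-H;a=q@w;l=q@np.array([.7466,.6652])
m=(h[...,1]>120)&(abs(l)<40)&(a>45)&(a<160)
n,L,st,ce=cv2.connectedComponentsWithStats(m.astype(np.uint8))
for i in range(1,n):
    k=L==i
    if k.sum()>15: print(k.sum(),"along",a[k].min().round(),a[k].max().round(),"lat",l[k].min().round(),l[k].max().round(),"z",C[k][:,2].min().round(),C[k][:,2].max().round())
m=(a>50)&(a<158)&(abs(l)<40)&(C[...,2]>19)&(C[...,2]<33)&(h[...,1]<100)
c,R,r=rect(m,d,27);print("tray",r)
for n_ in("top","side"):
    A=dict(np.load(n_+"0.npz"))["color"].astype(int);B=dict(np.load(n_+"14.npz"))["color"].astype(int);D=abs(A-B).sum(2)
    for nm,b in(dict(tape=(168,218,240,290),loupe=(168,205,293,328),putty=(388,425,165,200),vial=(428,450,200,222)) if n_=="top" else dict(brush=(215,312,308,324),tweez=(233,300,334,350),tape=(235,272,218,242),loupe=(205,232,230,246),putty=(398,430,280,306),vial=(402,418,296,328))).items():
        print(n_,nm,(D[b[2]:b[3],b[0]:b[1]]>90).mean().round(3))
```

```text
71 along 95.0 121.0 lat -15.0 5.0 z 21.0 30.0
141 along 58.0 101.0 lat -32.0 -12.0 z 20.0 44.0
tray ((672.55078125, -151.6382293701172), (71.33171081542969, 96.57575225830078), 41.80516815185547)
top tape 0.0
top loupe 0.0
top putty 0.0
top vial 0.0
side brush 0.0
side tweez 0.0
side tape 0.0
side loupe 0.0
side putty 0.0
side vial 0.0
```

Bystanders are unchanged, the tray is on its spot, and the pan is as level as at the start. But the finger bone's near end reads up to z = 44 mm, above the 27 mm rim, so I profile it before handing in.

Run:
```python
from h import *
w=np.array([.6652,-.7466]);H=np.array([603.45,-75.3])
for n_ in("top","side"):
    d=dict(np.load(n_+"14.npz"));C=cloud(d);h=cv2.cvtColor(d["color"],cv2.COLOR_RGB2HSV)
    q=C[...,:2]-H;a=q@w;l=q@np.array([.7466,.6652])
    m=(h[...,1]>120)&(abs(l)<40)&(a>45)&(a<110)&(l<-8)&(C[...,2]<60)
    for b in range(50,108,5):
        k=m&(a>=b)&(a<b+5)
        if k.sum():print(n_,b,k.sum(),"lat",l[k].min().round(),l[k].max().round(),"z",C[k][:,2].min().round(),np.median(C[k][:,2]).round(),C[k][:,2].max().round())
    x=(282,235) 
d=dict(np.load("side14.npz"));cv2.imwrite("pics/s14c.png",cv2.resize(d["color"][235:285,320:390,::-1],None,fx=11,fy=11,interpolation=cv2.INTER_NEAREST))
d=dict(np.load("top14.npz"));cv2.imwrite("pics/t14c.png",cv2.resize(d["color"][165:235,295:370,::-1],None,fx=8,fy=8,interpolation=cv2.INTER_NEAREST))
```

```text
top 55 6 lat -27.0 -19.0 z 33.0 35.0 39.0
top 60 21 lat -31.0 -16.0 z 32.0 38.0 42.0
top 65 21 lat -32.0 -16.0 z 36.0 40.0 44.0
top 70 16 lat -29.0 -15.0 z 33.0 38.0 40.0
top 75 17 lat -29.0 -14.0 z 30.0 34.0 39.0
top 80 17 lat -28.0 -13.0 z 28.0 32.0 37.0
top 85 15 lat -27.0 -14.0 z 25.0 29.0 33.0
top 90 14 lat -26.0 -12.0 z 20.0 25.0 28.0
top 95 12 lat -24.0 -12.0 z 24.0 25.0 27.0
top 100 3 lat -19.0 -8.0 z 22.0 24.0 25.0
top 105 7 lat -14.0 -8.0 z 23.0 26.0 28.0
side 55 6 lat -38.0 -27.0 z 25.0 30.0 35.0
side 60 13 lat -36.0 -24.0 z 27.0 35.0 38.0
side 65 16 lat -34.0 -27.0 z 27.0 34.0 41.0
side 70 15 lat -33.0 -20.0 z 24.0 32.0 40.0
side 75 13 lat -33.0 -19.0 z 26.0 31.0 37.0
side 80 8 lat -29.0 -23.0 z 26.0 28.0 30.0
side 85 5 lat -27.0 -24.0 z 22.0 24.0 28.0
side 90 5 lat -29.0 -20.0 z 22.0 24.0 25.0
side 95 5 lat -22.0 -10.0 z 19.0 22.0 23.0
side 100 7 lat -16.0 -9.0 z 17.0 22.0 25.0
side 105 8 lat -18.0 -8.0 z 17.0 22.0 24.0
```

View pics/s14c.png

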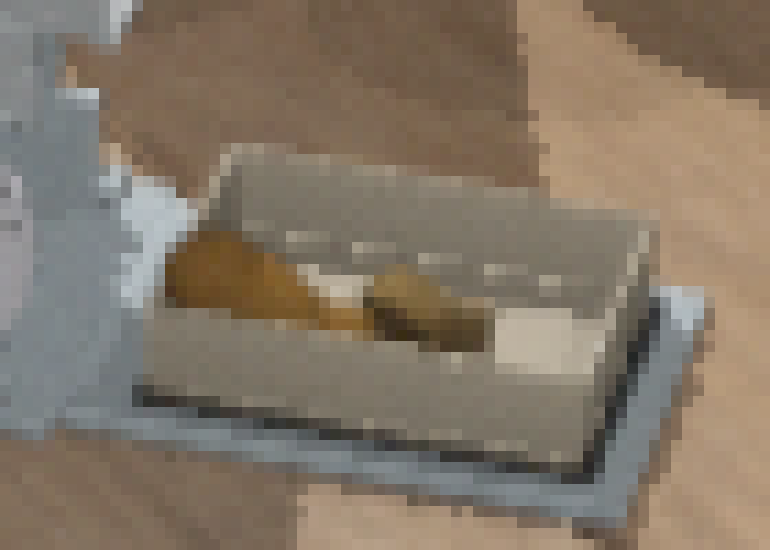

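View pics/t14c.png

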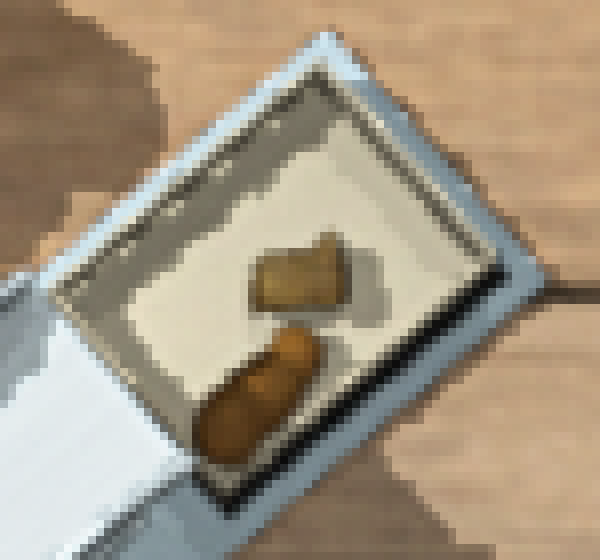

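The finger bone has its thick end propped on the near rim and its other end on the tray floor. Its centre is inside the tray, at about z = 25 mm against a 27 mm rim, and it has not moved since the pan was at 42°. Shaking the tray to settle it would risk spilling or jarring a fragile bone, so I leave it. One last check that it is at rest, then I hand in.

```bash
python3 -m creep '[{"jaw":-0.33,"delta_pos":[0,0,0],"twist":0},{"jaw":-0.33,"delta_pos":[0,0,0],"twist":0},{"jaw":-0.33,"delta_pos":[0,0,0],"twist":0},{"jaw":-0.33,"delta_pos":[0,0,0],"twist":0}]'
python3 - <<'E'
from h import *
d=get_image("top");o=dict(np.load("top14.npz"))
D=abs(d["color"].astype(int)-o["color"].astype(int)).sum(2)[165:290,225:370];print("changed px",(D>90).sum())
print(close_job())
E
```

```text
t: 23.4
tcp_pos: [393.5, -199.8, 299.6]
eef_rot: [-2.935, -1.121, 0.0]
ft_force: [-0.1, 0.1, -0.3]
finger_gap: 32.1
changed px 0
the job is handed in; nothing more can be done
None
```

The job is handed in at about 23.4 s: both bones are in the tray, but the finger bone is propped on the tray's near rim rather than lying flat.

**What I did:**
- I stood the tray lengthwise on the pad.
- I tipped the pan by its handle bar to about 47–48° (47.3° from the arm position, 48.5° from the depth image), and both bones slid into the tray.
- I brought the pan back onto its stops, let go and moved the arm clear.

**Last checks:**
- **Tray:** within about 1 mm and 0.2° of the pad centre.
- **Pan:** floor slope and handle height match the starting picture. Pushing down with 12.6 N before release did not move it further.
- **Other items:** the vial, tin, brush, tweezers, tape and loupe are unchanged in the pictures.
- **Settled:** no pixels changed around the pan and tray over the last half second, and the gripper touched nothing.
- **Bones:** at no point did the gripper go near them.

**Not ideal:** the finger bone's thick end rests on the near rim, with its top at about 44 mm against the 27 mm rim, and its other end is on the tray floor. Its centre is inside the tray, just below rim height (about 25 mm), and it is steady. I left it there because shaking the tray could have spilled or jarred it.

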